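Exchange the wrong part at the closed end of a parts lane

ROBOT

A 7-joint arm with a two-finger parallel gripper is mounted at the origin on a cart in front of the work surface, level with it; the furniture and walls round the work are solid. World frame = base frame: x ahead of the robot, y to its left, z up, the work surface at z = 0. Lengths are in m, angles in rad, forces in N, time in s.
With the tool pointing down it reaches from about 0.4 to 0.75 m from the base axis. Payload 19.5 kg.
Tool frame: the origin (TCP) lies at the very end of the fingers, on their centre line; the grasp point (between the pads) lies 19 mm behind it; z points along the fingers, y is the direction in which the jaws open and shut (so a half turn about z gives the same grasp; the last joint's range is limited). The gripper opens to 85 mm and grips with 20 to 120 N. Pads are 22 mm wide; open, the fingers measure 114 mm over their backs; the gripper's body (76 mm by 85 mm) begins 54 mm behind the grasp point. The pads swing forward as they close: fully open they stand 13 mm farther back than shut.
Start: joints at [1.137, 0.707, -0.028, 1.485, 0.022, 0.951, -0.075], TCP at [0.22, -0.531, 0.231] pointing down, gripper open.
Joint ranges: [-2.71, 2.71], [-0.32, 2.16], [-1.57, 1.52], [0, 2.45], [-1.46, 4.6], [0, 2.02], [-2.83, 2.83]. Speed limits (rad/s): [1.89, 1.89, 2.57, 2.57, 3.01, 3.01, 3.01].

INTERFACE

Orientations are given as a unit quaternion [w, x, y, z].
In Python, from cell import monitor, optics, arm gives the robot as it stands.
- The arm moves only by the tool carry_out, never from a script. Its argument "targets" is a list of rows, each a list of 7 numbers: the shift along the tool's x, y, z in cm, then the turn, a rotation vector about the tool's x, y, z in rad, then the gripper command: -1 is shut, 1 is fully open, values between are in proportion. In form: [[tx, ty, tz, wx, wy, wz, claw], ...]. A call has 1 to 12 rows; each row is the pose to reach, as a shift and turn from the pose commanded when the call began, along the tool's axes at that moment; what a row does not reach only later rows make up. A row lasts 1/10 s, in which the tool goes at most 50 mm and 8.59 degrees, less where a joint would pass 70% of its speed; a pose out of reach is approached as far as the arm can. A call with a gripper value outside its range is refused whole. The fingers move at their own pace and stop on an object; "squeeze" is the grip in N (left out, the last holds). Time passes only in rows, so rows that repeat a pose let the fingers close. It gives the time, the measured TCP pose, the force and the opening at its end, in the units of the state.
- monitor.read_state(): the state, without advancing time (a new reading comes with each control period).
- optics.grab_frame(name): name is "side" or "top"; returns (picture, depth): 384x512x3 uint8, blue, green, red; 384x512 float32, m along the optical axis (not along the pixel's ray), 0 where there is no reading.
- optics.camera_info(name): a dict with "vfov" (degrees; the focal length in pixels is half the picture's height over the tangent of half this angle, whatever the lens; pixels are square), "cx", "cy" (the principal point, pixels), "origin" and "orientation" of the camera in the world. Camera axes: x right, y down, z forward; pixel columns grow to the right and rows downward; lengths in m; the calibration is good to about 2 mm. A picture is of the moment at which its call begins. camera_info takes no time and is no camera call.
- arm.finish_job(): hands the job in, once; it reports no verdict.
The state is a dict: "clock": time; "joint_positions": joint angles; "qvel": joint speeds; "tau": joint torques, N m; "tool_pos": TCP position; "eef_rot": TCP orientation; "contact_force": force on the tool from outside, world axes, zero at the start; "torque": the same for the moment, N m; "gripper_width": finger opening in m.
Only numpy, scipy, OpenCV 4.12 (cv2) and the standard library are available. Lean on these libraries where they do the work, as an engineer would, in place of code of your own. Each camera call takes 0.05 s, during which the arm holds its last target.

TASK

The parts lane holds a wrong part at its closed end: a yellow spacer ring where the ball bearing belongs. Clear the spring and the steel sleeve that stand in front of it onto the blue mat, then lay the ring flat in the middle of the red pad, and lay the bearing flat on the lane's round white spot, where the ring was. Finally stand the spring and the sleeve back upright in the lane, each just where it stood at the start, and leave everything else alone.

Things in the scene. Friction and masses are not known exactly. Their poses are not given: they have to be found in the camera images.
- lane_spot (a point): centre of the white spot (58 mm wide) on the dark floor, 3 mm up, of the parts lane, a fixed open-topped aluminium channel: 70 mm wide inside, 5 mm walls, tops 23 mm above the worktop. x: along the lane to its closed end, whose end wall begins 66 mm from the spot (the open end is 134 mm away); y: across; z up. The ring covers the spot; the walls leave a finger no room beside it: grip along the lane
- side_mat: blue rectangular mat for putting things aside, fixed to the worktop, 80 mm along its x, 120 mm along its y, 3 mm thick; origin at the centre of its underside, z up
- red_pad: red square pad for rejected parts, fixed to the worktop, 80 x 80 mm, 4 mm thick, flat top; origin at the centre of its underside, z up
- spring_center (a point): grey steel compression spring standing upright on the lane's centre line (54 or 102 mm from the spot, towards the open end), 28 mm diameter, 55 mm tall; the point is its centre, half-way up; z along its axis
- sleeve_center (a point): plain grey steel sleeve (thick tube) standing upright at the other of those two places, 43 mm outer diameter, 42 mm tall; the point is its centre, half-way up; z along its axis
- ring_center (a point): yellow flat spacer ring lying at the lane's closed end, 52 mm outer and 29 mm inner diameter, 7 mm thick; the point is its centre, half-way up; z along its axis
- bearing_center (a point): grey sealed ball bearing lying flat on the worktop, 52 mm outer diameter, 15 mm thick; the point is its centre, half-way up; z along its axis
- valve_block_center (a point): bystander, leave alone: light grey cast valve block with a port on top, 40 x 72 x 44 mm; the point is its centre. Keep clear of what is fixed near it: the tall frame with its side panel (upright edge nearest the lane at x 0.646, y 0.173 m, higher than the gripper) and a sheet guard 77 mm high (x 0.49 to 0.62, y below 0.035 m)
- tape_roll_center (a point): bystander, leave alone: roll of yellow tape lying flat, 98 mm diameter, 19 mm high; the point is its centre

How it is judged:
On the way, in this order (a step that is already met when the one before it is completed fails the run):
1. the spring and the sleeve both stand upright on the blue mat while the ring still lies on the lane's white spot (x of spring_center in the frame of side_mat between -0.045 and 0.045 m and y of spring_center in the frame of side_mat between -0.065 and 0.065 m and z of spring_center in the frame of side_mat below 0.0365 m and angle between each of spring_center, sleeve_center's own z axis and vertical below 0.15 rad and x of sleeve_center in the frame of side_mat between -0.045 and 0.045 m and y of sleeve_center in the frame of side_mat between -0.065 and 0.065 m and z of sleeve_center in the frame of side_mat below 0.03 m and horizontal distance between ring_center and lane_spot below 0.02 m and height (world z) of ring_center below 0.012 m), for 0.2 s.
2. the ring lies flat on the red pad, centre within 18 mm, while the spring and the sleeve still stand on the mat (x of spring_center in the frame of side_mat between -0.045 and 0.045 m and y of spring_center in the frame of side_mat between -0.065 and 0.065 m and z of spring_center in the frame of side_mat below 0.0365 m and angle between each of spring_center, sleeve_center's own z axis and vertical below 0.15 rad and x of sleeve_center in the frame of side_mat between -0.045 and 0.045 m and y of sleeve_center in the frame of side_mat between -0.065 and 0.065 m and z of sleeve_center in the frame of side_mat below 0.03 m and horizontal distance between ring_center and red_pad below 0.018 m and z of ring_center in the frame of red_pad below 0.0115 m and angle between ring_center's own z axis and vertical below 0.12 rad), for 0.2 s.
At the end, for the whole second after the job is handed in: The ring lies flat on the red pad, within 18 mm of its centre; the bearing lies flat on the lane's floor within 13 mm of the white spot's centre; the spring and the sleeve stand upright in the lane, each within 15 mm of where it stood at the start; all four are at rest (horizontal distance between ring_center and red_pad below 0.018 m and z of ring_center in the frame of red_pad below 0.0115 m and angle between each of ring_center, bearing_center, spring_center, sleeve_center's own z axis and vertical below 0.12 rad and horizontal distance between bearing_center and lane_spot below 0.013 m and z of bearing_center in the frame of lane_spot below 0.0115 m and distance of each of spring_center, sleeve_center from where it was at the start of the episode below 0.015 m and linear speed of each of spring, sleeve, ring, bearing below 0.02 m/s); the robot touches nothing.
It fails at once if a bystander (valve block or tape roll) is shifted by more than 15 mm (distance of any of valve_block_center, tape_roll_center from where it was at the start of the episode above 0.015 m).
It also fails if it takes over 139 s, if anything falls off the work surface, if the arm or the gripper's body presses on something with over 40 N, if the wrist force passes 120 N, or if a joint passes its speed limit or range.

## Working session

There is one attempt and no reset: what is moved stays moved. The work goes in short steps, Python scripts to look and compute and a tool call to move; the robot and the scene stay as the last step left them, time stands still between calls to the robot, and variables do not carry over. Pictures are saved under pics/ and viewed, and the job is handed in when it is done.

Besides the shell and the picture viewer there is one more tool, called after "Emit:" as name([rows], argument=value, ...), one row to a line, values as JSON. carry_out: Moves the arm, as the interface text tells. Its arguments: {"type":"object","properties":{"targets":{"type":"array"},"squeeze":{"type":"number"}},"required":["targets"]}

```bash
ls; mkdir -p pics
cat > h.py <<'E'
import numpy as np, cv2
from cell import monitor, optics, arm
from scipy.spatial.transform import Rotation as R
def rot(q): return R.from_quat([q[1],q[2],q[3],q[0]])
def info(n):
    c=optics.camera_info(n); f=192/np.tan(np.radians(c['vfov'])/2); return c,f
def world(n,u,v,d):
    c,f=info(n); return rot(c['orientation']).apply(np.stack([(np.asarray(u)-c['cx'])/f*d,(np.asarray(v)-c['cy'])/f*d,d+0*np.asarray(u)],-1))+np.array(c['origin'])
def onplane(n,u,v,z):
    c,f=info(n); r=rot(c['orientation']).apply([(u-c['cx'])/f,(v-c['cy'])/f,1]); o=np.array(c['origin']); return o+r*(z-o[2])/r[2]
E
python3 - <<'E'
from h import *
for n in ('side','top'):
    p,d=optics.grab_frame(n); np.savez('/tmp/'+n+'0.npz',p=p,d=d); cv2.imwrite(f'pics/{n}0.png',cv2.resize(p,(800,600),interpolation=cv2.INTER_CUBIC)); print(optics.camera_info(n))
print(monitor.read_state())
E
```

```text
pics
{'vfov': 55.3735486265618, 'cx': 254.4565863326399, 'cy': 190.39570749363492, 'origin': array([0.54224718, 0.98654475, 0.55765885]), 'orientation': array([-0.01147821,  0.00769393,  0.89686539, -0.4420877 ])}
{'vfov': 48.07991666763971, 'cx': 251.6769842539153, 'cy': 188.42310740034083, 'origin': array([0.44584277, 0.32676655, 0.96103905]), 'orientation': array([-0.02107858,  0.71212238, -0.70152573,  0.01729352])}
{'clock': 0.1, 'joint_positions': array([ 1.13728485,  0.7070441 , -0.02765644,  1.48493739,  0.02202563,
        0.95088041, -0.07549346]), 'qvel': array([ 0.00185981, -0.00192742,  0.00096717, -0.00238266, -0.00137571,
       -0.00108176, -0.00078948]), 'tau': array([ 3.75785385e-03, -8.84289837e+01,  1.23713125e+00, -2.36450601e+01,
        1.71093276e-02,  5.09028701e-03, -3.31523847e-05]), 'tool_pos': array([ 0.21949809, -0.53121196,  0.23087544]), 'eef_rot': array([-4.71446687e-04,  9.80866741e-01,  1.94679744e-01, -1.05462354e-04]), 'contact_force': array([-0.22310422,  0.40865533, -0.17119555]), 'torque': array([0.02714494, 0.03151628, 0.0067646 ]), 'gripper_width': 0.08529680648297651}
```

View pics/top0.png

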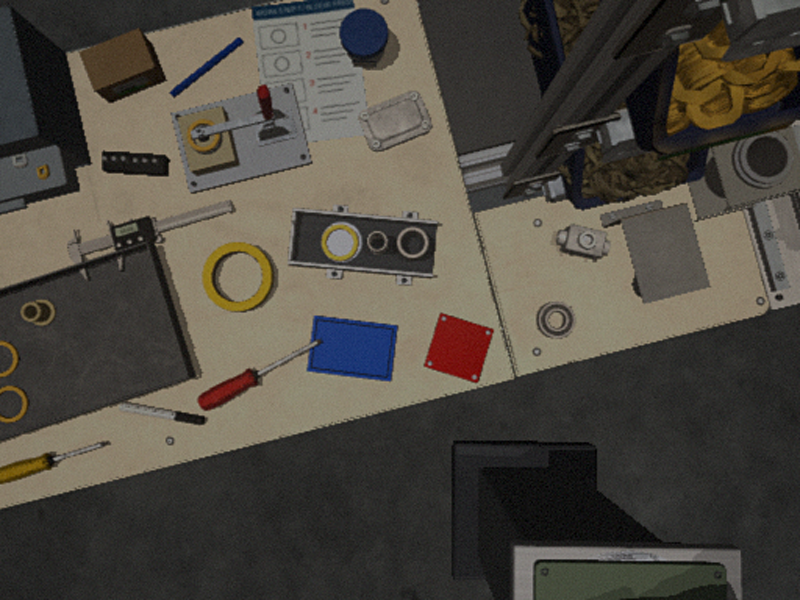

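View pics/side0.png

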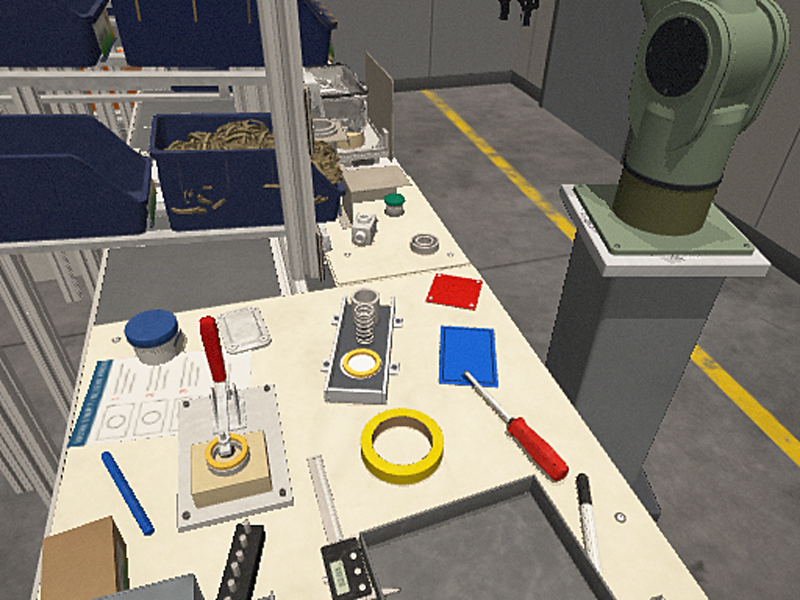

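The top view (800x600) shows the ring at (341,242), the spring at (377,241), the sleeve at (412,242), the mat at (352,348), the pad at (459,347) and the bearing at (555,320). The valve block is at (583,241), and a screwdriver tip rests on the mat's left edge at (318,343). I'll enlarge these next.

Run:
```python
from h import *
p=np.load('/tmp/top0.npz')['p']
# crop u 180..290, v 125..190 ; x7
def crop(u0,u1,v0,v1,s,name):
    c=cv2.resize(p[v0:v1,u0:u1],None,fx=s,fy=s,interpolation=cv2.INTER_CUBIC)
    c=np.clip(c.astype(float)*1.7,0,255).astype(np.uint8)
    for k in range(u0,u1,10): cv2.putText(c,str(k),((k-u0)*s,10),0,.35,(0,255,0),1); cv2.line(c,((k-u0)*s,12),((k-u0)*s,18),(0,255,0),1)
    for k in range(v0,v1,10): cv2.putText(c,str(k),(0,(k-v0)*s+4),0,.35,(0,255,0),1)
    cv2.imwrite('pics/'+name,c)
crop(180,290,125,190,7,'c_lane.png')
crop(190,325,195,250,5,'c_mat.png')
crop(335,465,120,225,6,'c_bear.png')
```

```text
(no output)
```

View pics/c_lane.png

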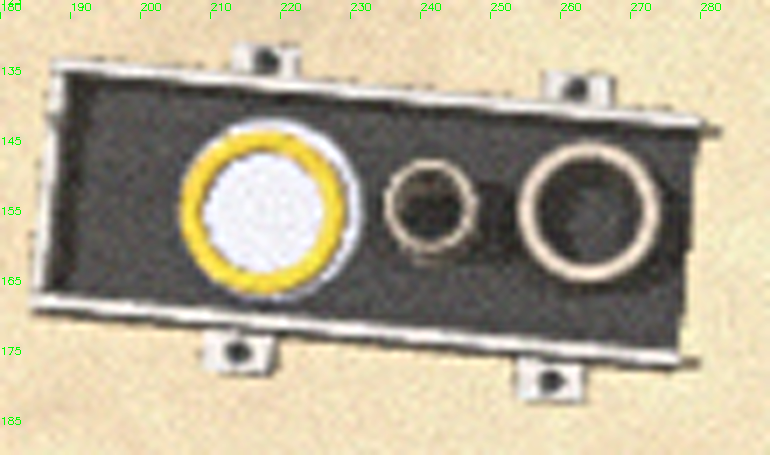

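View pics/c_mat.png

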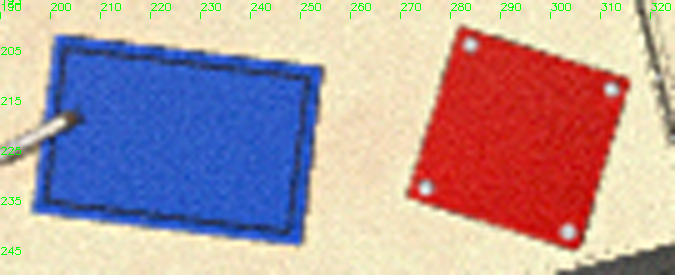

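View pics/c_bear.png

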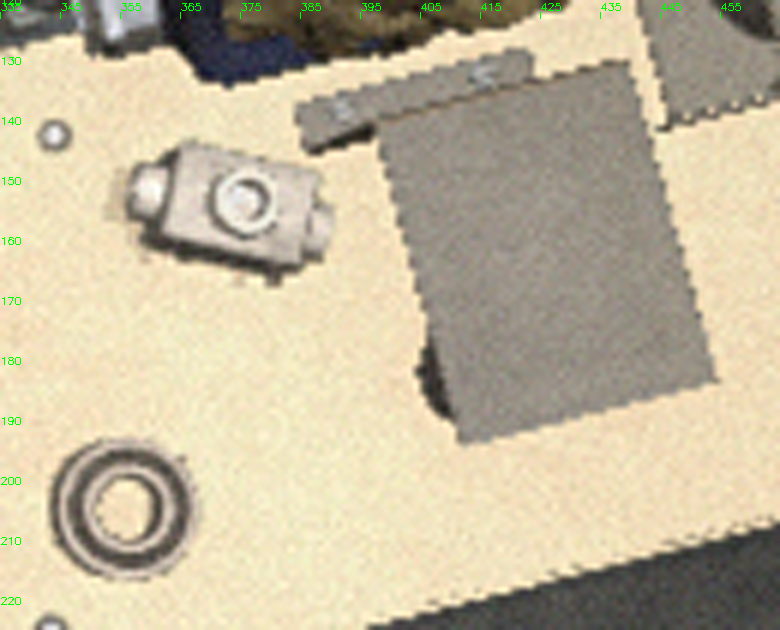

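Run:
```python
from h import *
np.set_printoptions(precision=4,suppress=True)
def P(cx,cy,u0,v0,s,z): return onplane('top',u0+(cx+.5)/s-.5,v0+(cy+.5)/s-.5,z)
L=lambda x,y,z:P(x,y,180,125,7,z)
M=lambda x,y,z:P(x,y,190,195,5,z)
B=lambda x,y,z:P(x,y,335,120,6,z)
c=[L(53,62,.023),L(33,305,.023),L(685,362,.023),L(705,122,.023)]
print('lane corners',*c)
ax=(c[0]-c[3]+c[1]-c[2]); ax/=np.linalg.norm(ax); print('axis',ax,np.degrees(np.arctan2(ax[1],ax[0])), 'len',np.linalg.norm(c[0]-c[3]),np.linalg.norm(c[1]-c[2]),'wid',np.linalg.norm(c[0]-c[1]),np.linalg.norm(c[2]-c[3]))
m=(c[0]+c[1])/2; print('spot from endwall',m-ax*.071); m2=(c[2]+c[3])/2;print('spot from open',m2+ax*.134)
print('spot',L(270,209,.003)); print('ring',L(263.5,212,.01)); print('spring',L(430,205,.058)); print('sleeve',L(589,212,.045))
s=L(270,209,.003)
for a in (.054,.102): print(a,s-ax*a)
mc=[M(57,35,.003),M(323,67,.003),M(302,245,.003),M(33,212,.003)]
print('mat',*mc,np.mean(mc,0)); print('tip',M(75,120,.008))
pc=[M(460,26,.004),M(629,79,.004),M(579,250,.004),M(407,198,.004)]
print('pad',*pc,np.mean(pc,0))
print('bearing',B((50+190)/2,(438+580)/2,.015),B(125,509,.0))
print('valve port',B(245,200,.044))
# top camera depth check
d=np.load('/tmp/top0.npz')['d']
for u,v in [(241,148),(225,220),(295,220),(346,205),(263,145),(253,154)]:
    print(u,v,world('top',u,v,d[v,u]))
```

```text
lane corners [0.6158 0.4759 0.023 ] [0.539  0.4804 0.023 ] [0.5242 0.2763 0.023 ] [0.5997 0.2709 0.023 ]
axis [0.0754 0.9972 0.    ] 85.67476911298117 len 0.20562427035879838 0.20464358279996858 wid 0.07686585743079782 0.07575136266782649
spot from endwall [0.5721 0.4074 0.023 ]
spot from open [0.572  0.4072 0.023 ]
spot [0.573  0.4085 0.003 ]
ring [0.5711 0.41   0.01  ]
spring [0.5676 0.3556 0.058 ]
sleeve [0.5679 0.3074 0.045 ]
0.054 [0.5689 0.3547 0.003 ]
0.102 [0.5653 0.3068 0.003 ]
mat [0.4668 0.4447 0.003 ] [0.4543 0.326  0.003 ] [0.3755 0.3342 0.003 ] [0.3882 0.4536 0.003 ] [0.4212 0.3896 0.003 ]
tip [0.4292 0.4353 0.008 ]
pad [0.4735 0.2654 0.004 ] [0.4511 0.1902 0.004 ] [0.3753 0.2117 0.004 ] [0.397 0.288 0.004] [0.4242 0.2388 0.004 ]
bearing [0.4654 0.1059 0.015 ] [0.4658 0.1006 0.    ]
valve port [0.5757 0.0684 0.044 ]
241 148 [0.5799 0.3558 0.0586]
225 220 [0.4268 0.3904 0.0047]
295 220 [0.4291 0.2353 0.0046]
346 205 [0.4638 0.1248 0.0155]
263 145 [0.5892 0.3092 0.0444]
253 154 [0.5746 0.3305 0.0063]
```

```bash
cat >> h.py <<'E'
def plan(*targets):
    """world targets (x,y,z,psi_deg of tool x) -> tool-axis shifts (cm) and turn from the measured pose"""
    s=monitor.read_state(); q=rot(s['eef_rot']); p=np.array(s['tool_pos'])
    print('t %.1f pos %s psi %.2f tilt %.4f w %.4f F %s'%(s['clock'],np.round(p,4),np.degrees(np.arctan2(q.as_matrix()[1,0],q.as_matrix()[0,0])),q.as_matrix()[2,2]+1,s['gripper_width'],np.round(s['contact_force'],1)), 'j',np.round(s['joint_positions'],2))
    for x,y,z,psi in targets:
        a=np.radians(psi); T=R.from_matrix(np.array([[np.cos(a),np.sin(a),0],[np.sin(a),-np.cos(a),0],[0,0,-1]]).T.T)
        t=q.inv().apply(np.array([x,y,z])-p)*100; w=(q.inv()*T).as_rotvec()
        print(np.round(t,2).tolist(),np.round(w,3).tolist())
def snap(n,name,box=None,s=1,g=1.5):
    p,d=optics.grab_frame(n); np.savez('/tmp/last_%s.npz'%n,p=p,d=d)
    u0,u1,v0,v1=box or (0,512,0,384)
    c=cv2.resize(p[v0:v1,u0:u1],None,fx=s,fy=s,interpolation=cv2.INTER_CUBIC); c=np.clip(c.astype(float)*g,0,255).astype(np.uint8)
    if box:
        for k in range((u0+9)//10*10,u1,10): cv2.putText(c,str(k),((k-u0)*s,10),0,.35,(0,255,0),1); cv2.line(c,((k-u0)*s,12),((k-u0)*s,18),(0,255,0),1)
        for k in range((v0+9)//10*10,v1,10): cv2.putText(c,str(k),(0,(k-v0)*s+4),0,.35,(0,255,0),1)
    cv2.imwrite('pics/'+name,c)
E
python3 - <<'E'
from h import *
a=np.radians(30);print(np.array([[np.cos(a),np.sin(a),0],[np.sin(a),-np.cos(a),0],[0,0,-1]]))
plan((.45,-.15,.231,22.46),(.568,.355,.2,85.67))
E
```

```text
[[ 0.8660254  0.5        0.       ]
 [ 0.5       -0.8660254  0.       ]
 [ 0.         0.        -1.       ]]
t 0.1 pos [ 0.2195 -0.5312  0.2309] psi 22.45 tilt 0.0000 w 0.0853 F [-0.2  0.4 -0.2] j [ 1.14  0.71 -0.03  1.48  0.02  0.95 -0.08]
[35.86, -26.43, 0.01] [-0.001, 0.0, -0.0]
[66.05, -68.59, 3.15] [-0.001, -0.001, -1.103]
```

Emit:
carry_out([
  [36,-26.5,0,0,0,0,1],
  [36,-26.5,0,0,0,0,1],
  [36,-26.5,0,0,0,0,1],
  [36,-26.5,0,0,0,0,1],
  [36,-26.5,0,0,0,0,1],
  [36,-26.5,0,0,0,0,1],
  [36,-26.5,0,0,0,0,1],
  [36,-26.5,0,0,0,0,1],
  [36,-26.5,0,0,0,0,1],
  [36,-26.5,0,0,0,0,1],
], squeeze=50)

```text
clock: 1.1
tool_pos: [0.4537, -0.1432, 0.231]
eef_rot: [-0.001, 0.98, 0.199, 0.001]
contact_force: [-0.3, -2.5, -0.2]
gripper_width: 0.0853
```

```bash
python3 -c "
from h import *
plan((.52,.355,.2,85.67),(.568,.355,.2,85.67))"
```

```text
t 1.1 pos [ 0.4537 -0.1432  0.231 ] psi 22.93 tilt 0.0000 w 0.0853 F [-0.3 -2.5 -0.2] j [ 0.21  0.56  0.04  1.83 -0.04  0.74 -0.89]
[25.51, -43.3, 3.22] [-0.001, -0.002, -1.095]
[29.93, -41.43, 3.22] [-0.001, -0.002, -1.095]
```

Emit:
carry_out([
  [25.5,-43.3,2,0,0,-1.095,1],
  [25.5,-43.3,2,0,0,-1.095,1],
  [25.5,-43.3,2,0,0,-1.095,1],
  [25.5,-43.3,2,0,0,-1.095,1],
  [25.5,-43.3,2,0,0,-1.095,1],
  [25.5,-43.3,2,0,0,-1.095,1],
  [25.5,-43.3,2,0,0,-1.095,1],
  [25.5,-43.3,2,0,0,-1.095,0.2],
  [29.9,-41.4,3.2,0,0,-1.095,0.2],
  [29.9,-41.4,3.2,0,0,-1.095,0.2],
  [29.9,-41.4,3.2,0,0,-1.095,0.2],
  [29.9,-41.4,3.2,0,0,-1.095,0.2],
])

```text
clock: 2.3
tool_pos: [0.5692, 0.3497, 0.1974]
eef_rot: [-0.001, 0.736, 0.677, -0.001]
contact_force: [0.2, -0.8, -0.5]
gripper_width: 0.0514
```

```bash
python3 -c "
from h import *
plan((.568,.355,.12,85.67),(.568,.355,.027,85.67))"
```

```text
t 2.3 pos [0.5692 0.3497 0.1974] psi 85.29 tilt 0.0000 w 0.0514 F [ 0.2 -0.8 -0.5] j [-0.52  0.9  -0.2   1.13  0.17  1.13 -0.8 ]
[0.53, -0.15, 7.74] [-0.002, 0.0, -0.007]
[0.53, -0.13, 17.04] [-0.002, 0.0, -0.007]
```

Emit:
carry_out([
  [0.5,-0.1,4,0,0,-0.007,0.2],
  [0.5,-0.1,7.7,0,0,-0.007,0.2],
  [0.5,-0.1,7.7,0,0,-0.007,0.2],
  [0.5,-0.1,7.7,0,0,-0.007,0.2],
  [0.5,-0.1,7.7,0,0,-0.007,0.2],
])

```text
clock: 2.8
tool_pos: [0.5696, 0.3529, 0.1246]
eef_rot: [0.0, 0.734, 0.679, 0.001]
contact_force: [0.1, -0.7, 0.2]
gripper_width: 0.0514
```

```bash
python3 -c "
from h import *
plan((.568,.355,.12,85.67),(.568,.355,.027,85.67))
snap('top','a1.png',(180,290,125,190),7)
snap('side','a1s.png',(190,300,120,270),4,1)"
```

```text
t 2.8 pos [0.5696 0.3529 0.1246] psi 85.56 tilt 0.0000 w 0.0514 F [ 0.1 -0.7  0.2] j [-0.52  0.98 -0.19  1.21  0.19  0.96 -0.82]
[0.19, -0.18, 0.46] [0.002, -0.002, -0.002]
[0.18, -0.2, 9.76] [0.002, -0.002, -0.002]
```

View pics/a1s.png

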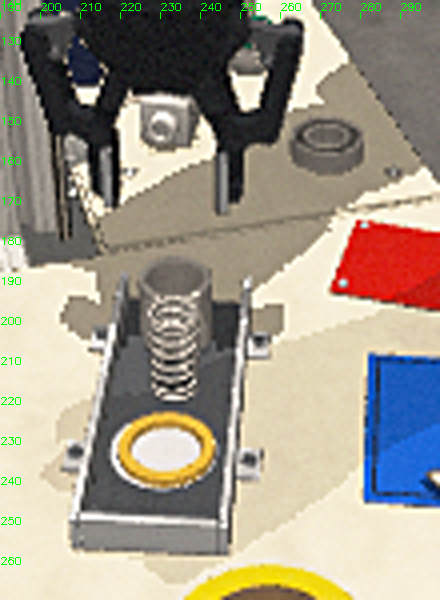

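The side view shows the open fingers above the spring, with tips at columns 214 and 245 on either side of the spring at 231. I'm descending.

Emit:
carry_out([
  [0.1,-0.1,3,0,0,0,0.2],
  [0.1,-0.1,6,0,0,0,0.2],
  [0.1,-0.1,8,0,0,0,0.2],
  [0.1,-0.1,9.5,0,0,0,0.2],
  [0.1,-0.1,9.5,0,0,0,0.2],
  [0.1,-0.1,9.5,0,0,0,0.2],
  [0.1,-0.1,9.5,0,0,0,0.2],
])

```text
clock: 3.6
tool_pos: [0.5685, 0.3543, 0.0288]
eef_rot: [0.0, 0.734, 0.679, 0.001]
contact_force: [-0.6, -0.2, 0.2]
gripper_width: 0.0513
```

```bash
python3 -c "
from h import *
plan((.568,.355,.027,85.67))"
```

```text
t 3.6 pos [0.5685 0.3543 0.0288] psi 85.58 tilt 0.0000 w 0.0513 F [-0.6 -0.2  0.2] j [-0.53  1.11 -0.17  1.26  0.22  0.79 -0.84]
[0.06, -0.05, 0.18] [0.001, -0.001, -0.002]
```

Good. I'm closing, then lifting.

Emit:
carry_out([
  [0,0,0.1,0,0,0,-1],
  [0,0,0.1,0,0,0,-1],
  [0,0,0.1,0,0,0,-1],
  [0,0,0.1,0,0,0,-1],
  [0,0,0.1,0,0,0,-1],
  [0,0,0.1,0,0,0,-1],
  [0,0,0.1,0,0,0,-1],
], squeeze=50)

```text
clock: 4.3
tool_pos: [0.5681, 0.3541, 0.0271]
eef_rot: [0.0, 0.734, 0.679, 0.0]
contact_force: [-1.3, -0.0, 5.9]
gripper_width: 0.0268
```

```bash
python3 -c "
from h import *
plan((.568,.355,.13,85.67),(.441,.4056,.13,85.67))"
```

```text
t 4.3 pos [0.5681 0.3541 0.0271] psi 85.58 tilt 0.0000 w 0.0268 F [-1.3 -0.   5.9] j [-0.53  1.11 -0.17  1.26  0.22  0.79 -0.84]
[0.1, -0.01, -10.29] [0.001, -0.001, -0.001]
[4.16, -13.06, -10.3] [0.001, -0.001, -0.001]
```

Emit:
carry_out([
  [0,0,-2,0,0,0,-1],
  [0,0,-5,0,0,0,-1],
  [0,0,-8,0,0,0,-1],
  [0,0,-10.3,0,0,0,-1],
  [1,-4,-10.3,0,0,0,-1],
  [2,-8,-10.3,0,0,0,-1],
  [3,-10.5,-10.3,0,0,0,-1],
  [4.2,-13,-10.3,0,0,0,-1],
  [4.2,-13,-10.3,0,0,0,-1],
  [4.2,-13,-10.3,0,0,0,-1],
  [4.2,-13,-10.3,0,0,0,-1],
])

```text
clock: 5.4
tool_pos: [0.4424, 0.4052, 0.1294]
eef_rot: [0.0, 0.734, 0.679, 0.0]
contact_force: [0.7, -0.2, -0.1]
gripper_width: 0.0266
```

```bash
python3 -c "
from h import *
plan((.441,.4056,.05,85.67),(.441,.4056,.028,85.67))
snap('side','a2s.png',(190,340,80,270),3,1)"
```

```text
t 5.4 pos [0.4424 0.4052 0.1294] psi 85.53 tilt 0.0000 w 0.0266 F [ 0.7 -0.2 -0.1] j [-0.72  0.87 -0.16  1.5   0.18  0.78 -1.03]
[0.03, -0.15, 7.94] [0.001, 0.0, -0.003]
[0.03, -0.15, 10.14] [0.001, 0.0, -0.003]
```

View pics/a2s.png

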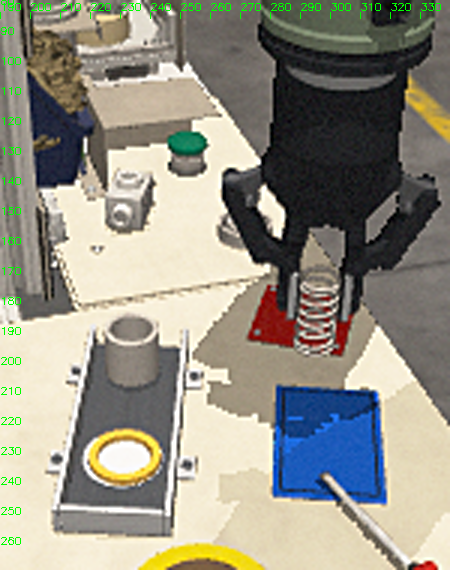

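The side view shows the spring upright between the pads and the mat clear below, apart from the screwdriver tip at (292,238).

Emit:
carry_out([
  [0,-0.1,4,0,0,0,-1],
  [0,-0.1,7,0,0,0,-1],
  [0,-0.1,8.5,0,0,0,-1],
  [0,-0.1,9.4,0,0,0,-1],
  [0,-0.1,9.9,0,0,0,-1],
  [0,-0.1,10.1,0,0,0,-1],
  [0,-0.1,10.1,0,0,0,-1],
  [0,-0.1,10.1,0,0,0,-1],
])

```text
clock: 6.25
tool_pos: [0.4408, 0.4061, 0.0291]
eef_rot: [-0.0, 0.734, 0.679, 0.001]
contact_force: [0.4, -0.4, -1.2]
gripper_width: 0.0266
```

```bash
python3 -c "
from h import *
plan((.441,.4056,.0275,85.67))"
```

```text
t 6.2 pos [0.4408 0.4061 0.0291] psi 85.59 tilt 0.0000 w 0.0266 F [ 0.4 -0.4 -1.2] j [-0.73  1.02 -0.13  1.56  0.21  0.57 -1.06]
[-0.05, 0.03, 0.16] [0.001, -0.001, -0.001]
```

Emit:
carry_out([
  [0,0,0.1,0,0,0,-1],
  [0,0,0.1,0,0,0,-1],
  [0,0,0.1,0,0,0,-0.1],
  [0,0,0.1,0,0,0,0.1],
  [0,0,0.1,0,0,0,0.2],
  [0,0,0.1,0,0,0,0.2],
  [0,0,0.1,0,0,0,0.2],
  [0,0,-2,0,0,0,0.2],
  [0,0,-5,0,0,0,0.2],
  [0,0,-9,0,0,0,0.2],
  [0,0,-12,0,0,0,0.2],
  [0,0,-12,0,0,0,0.2],
])

```text
clock: 7.45
tool_pos: [0.4416, 0.4069, 0.1521]
eef_rot: [-0.0, 0.734, 0.679, 0.003]
contact_force: [0.2, -0.7, -1.7]
gripper_width: 0.0515
```

```bash
python3 -c "
from h import *
plan((.55,.307,.15,175.67),(.567,.307,.12,175.67))
snap('side','a3s.png',(190,340,80,270),3,1)
snap('top','a3.png',(180,300,125,240),5,1.5)"
```

```text
t 7.5 pos [0.4416 0.4069 0.1521] psi 85.58 tilt 0.0000 w 0.0515 F [ 0.2 -0.7 -1.7] j [-0.72  0.84 -0.17  1.49  0.17  0.82 -1.03]
[-9.13, 11.58, 0.21] [0.006, -0.001, -1.572]
[-9.01, 13.27, 3.22] [0.006, -0.001, -1.572]
```

View pics/a3s.png

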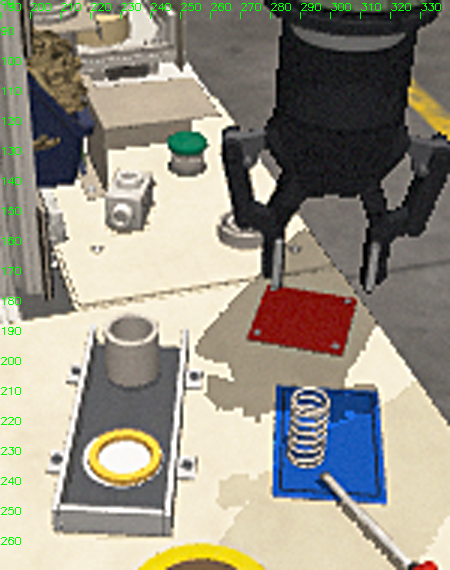

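The side view shows the spring upright on the mat at (290,225). The sleeve is next.

Emit:
carry_out([
  [-9.1,11.6,0,0,0,-1.572,0.6],
  [-9.1,11.6,0,0,0,-1.572,0.6],
  [-9.1,11.6,0,0,0,-1.572,0.6],
  [-9.1,11.6,0,0,0,-1.572,0.6],
  [-9.1,11.6,0,0,0,-1.572,0.6],
  [-9.1,11.6,0,0,0,-1.572,0.6],
  [-9.1,11.6,0,0,0,-1.572,0.6],
  [-9.1,11.6,0,0,0,-1.572,0.6],
  [-9.1,12.6,0,0,0,-1.572,0.6],
  [-9.0,13.3,1,0,0,-1.572,0.6],
  [-9.0,13.3,2,0,0,-1.572,0.6],
  [-9.0,13.3,3.2,0,0,-1.572,0.6],
])

```text
clock: 8.75
tool_pos: [0.5658, 0.3057, 0.1145]
eef_rot: [-0.001, 0.037, 0.999, -0.0]
contact_force: [-0.0, -0.5, 0.6]
gripper_width: 0.068
```

```bash
python3 -c "
from h import *
plan((.567,.307,.1,175.67),(.567,.307,.014,175.67))
snap('side','a4s.png',(190,340,80,270),3,1)"
```

```text
t 8.8 pos [0.5658 0.3057 0.1145] psi 175.72 tilt 0.0000 w 0.0680 F [-0.  -0.5  0.6] j [-0.28  1.01 -0.62  1.33  0.62  1.    0.48]
[-0.11, 0.14, 1.45] [-0.0, -0.002, 0.001]
[-0.13, 0.14, 10.05] [-0.0, -0.002, 0.001]
```

View pics/a4s.png

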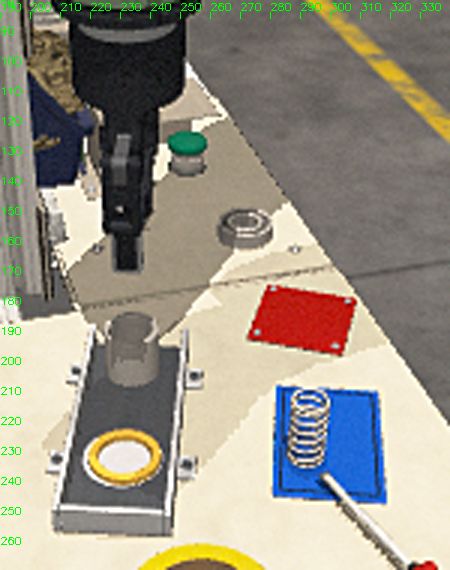

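View pics/a3.png

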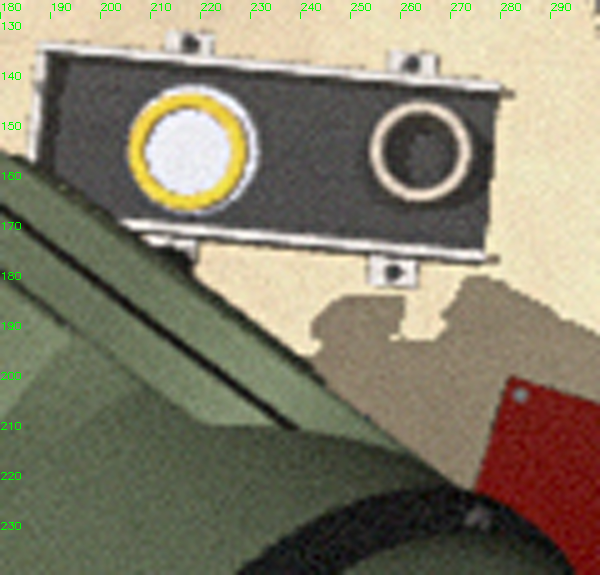

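The side view shows the fingers lined up along the lane over the sleeve at column 230. I'm descending and gripping.

Emit:
carry_out([
  [-0.1,0.1,3,0,0,0,0.6],
  [-0.1,0.1,6,0,0,0,0.6],
  [-0.1,0.1,8,0,0,0,0.6],
  [-0.1,0.1,9.5,0,0,0,0.6],
  [-0.1,0.1,9.9,0,0,0,0.6],
  [-0.1,0.1,9.9,0,0,0,0.6],
  [-0.1,0.1,9.9,0,0,0,-1],
  [-0.1,0.1,9.9,0,0,0,-1],
  [-0.1,0.1,9.9,0,0,0,-1],
  [-0.1,0.1,9.9,0,0,0,-1],
  [-0.1,0.1,9.9,0,0,0,-1],
  [-0.1,0.1,9.9,0,0,0,-1],
], squeeze=50)

```text
clock: 10.0
tool_pos: [0.5677, 0.3071, 0.0186]
eef_rot: [0.001, 0.038, 0.999, 0.0]
contact_force: [-2.3, -1.1, 7.4]
gripper_width: 0.0414
```

```bash
python3 -c "
from h import *
plan((.566,.307,.13,175.67),(.4025,.3554,.13,175.67))"
```

```text
t 10.0 pos [0.5677 0.3071 0.0186] psi 175.63 tilt 0.0000 w 0.0414 F [-2.3 -1.1  7.4] j [-0.31  1.14 -0.56  1.36  0.7   0.84  0.42]
[0.15, -0.02, -11.14] [0.001, 0.001, -0.001]
[16.82, 3.57, -11.16] [0.001, 0.001, -0.001]
```

Emit:
carry_out([
  [0,0,-3,0,0,0,-1],
  [0,0,-6,0,0,0,-1],
  [0,0,-9,0,0,0,-1],
  [0,0,-11.1,0,0,0,-1],
  [3,0.5,-11.1,0,0,0,-1],
  [7,1.5,-11.1,0,0,0,-1],
  [11,2.4,-11.1,0,0,0,-1],
  [14,3,-11.1,0,0,0,-1],
  [16.8,3.6,-11.1,0,0,0,-1],
  [16.8,3.6,-11.1,0,0,0,-1],
  [16.8,3.6,-11.1,0,0,0,-1],
  [16.8,3.6,-11.1,0,0,0,-1],
])

```text
clock: 11.2
tool_pos: [0.4034, 0.3551, 0.1285]
eef_rot: [0.0, 0.039, 0.999, 0.0]
contact_force: [0.5, 0.4, -1.9]
gripper_width: 0.0415
```

```bash
python3 -c "
from h import *
plan((.4025,.3554,.05,175.67),(.4025,.3554,.0195,175.67))
snap('side','a5s.png',(190,340,80,270),3,1)"
```

```text
t 11.2 pos [0.4034 0.3551 0.1285] psi 175.58 tilt 0.0000 w 0.0415 F [ 0.5  0.4 -1.9] j [-0.48  0.85 -0.57  1.73  0.64  0.75  0.11]
[0.09, 0.03, 7.85] [0.0, 0.001, -0.002]
[0.1, 0.03, 10.9] [0.0, 0.001, -0.002]
```

View pics/a5s.png

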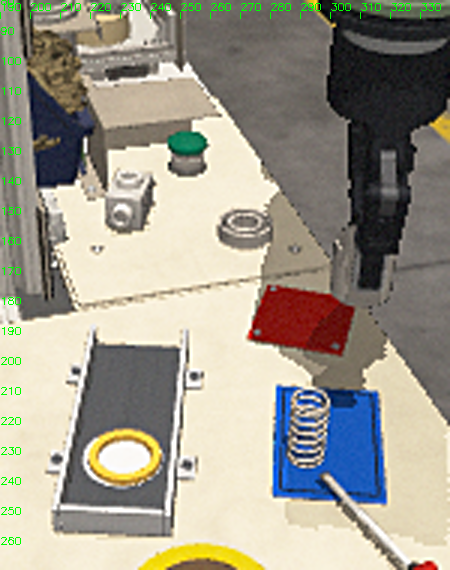

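The side view shows the sleeve held at (311,165), clear of the spring. I'm lowering it onto the mat.

Emit:
carry_out([
  [0.1,0,4,0,0,0,-1],
  [0.1,0,7,0,0,0,-1],
  [0.1,0,9,0,0,0,-1],
  [0.1,0,10,0,0,0,-1],
  [0.1,0,10.6,0,0,0,-1],
  [0.1,0,10.8,0,0,0,-1],
  [0.1,0,10.8,0,0,0,-1],
  [0.1,0,10.8,0,0,0,-1],
])

```text
clock: 12.05
tool_pos: [0.4018, 0.3557, 0.0211]
eef_rot: [0.0, 0.038, 0.999, 0.0]
contact_force: [0.3, 0.8, -1.7]
gripper_width: 0.0413
```

```bash
python3 -c "
from h import *
plan((.4025,.3554,.0187,175.67))"
```

```text
t 12.1 pos [0.4018 0.3557 0.0211] psi 175.64 tilt 0.0000 w 0.0413 F [ 0.3  0.8 -1.7] j [-0.56  1.01 -0.43  1.79  0.79  0.52 -0.02]
[-0.07, -0.03, 0.24] [0.001, 0.001, -0.0]
```

Emit:
carry_out([
  [0,0,0.15,0,0,0,-1],
  [0,0,0.2,0,0,0,-1],
  [0,0,0.2,0,0,0,-1],
  [0,0,0.2,0,0,0,0],
  [0,0,0.2,0,0,0,0.2],
  [0,0,0.2,0,0,0,0.25],
  [0,0,0.2,0,0,0,0.25],
  [0,0,-2,0,0,0,0.25],
  [0,0,-5,0,0,0,0.25],
  [0,0,-9,0,0,0,0.25],
  [0,0,-12,0,0,0,0.25],
  [0,0,-12,0,0,0,0.25],
])

```text
clock: 13.25
tool_pos: [0.4023, 0.3565, 0.1437]
eef_rot: [0.002, 0.038, 0.999, 0.002]
contact_force: [-0.4, -0.8, -0.4]
gripper_width: 0.0535
```

```bash
python3 -c "
from h import *
plan((.5711,.410,.12,175.67))
snap('side','a6s.png',(190,340,80,270),3,1)
snap('top','a6.png',(180,300,125,240),5,1.5)"
```

```text
t 13.2 pos [0.4023 0.3565 0.1437] psi 175.64 tilt 0.0000 w 0.0535 F [-0.4 -0.8 -0.4] j [-0.48  0.82 -0.59  1.73  0.62  0.78  0.12]
[-16.42, 6.61, 2.45] [0.004, 0.003, -0.001]
```

View pics/a6s.png

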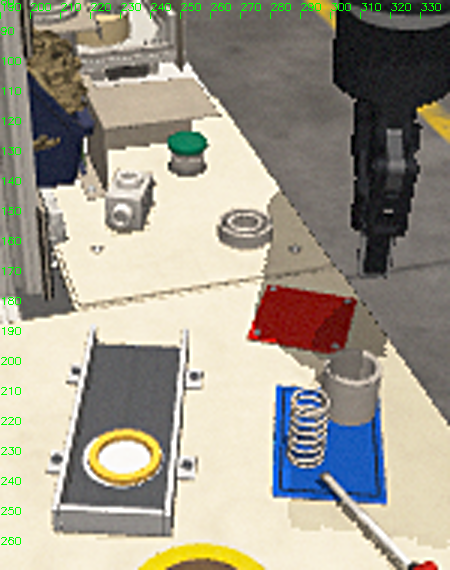

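View pics/a6.png

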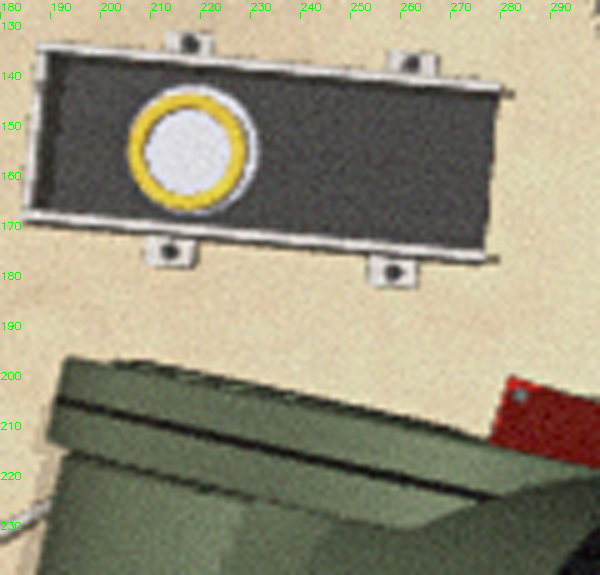

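Both parts stand on the mat: the spring at (290,225) and the sleeve at (305,207). The ring is still on its spot and comes next.

Emit:
carry_out([
  [-4,1.6,0,0,0,0,0.5],
  [-8,3.2,0,0,0,0,0.5],
  [-12,4.8,0,0,0,0,0.5],
  [-16.4,6.6,0,0,0,0,0.5],
  [-16.4,6.6,3,0,0,0,0.5],
  [-16.4,6.6,6,0,0,0,0.5],
  [-16.4,6.6,8,0,0,0,0.5],
  [-16.4,6.6,9,0,0,0,0.5],
  [-16.4,6.6,9,0,0,0,0.5],
  [-16.4,6.6,9,0,0,0,0.5],
])

```text
clock: 14.35
tool_pos: [0.5701, 0.4092, 0.0509]
eef_rot: [0.0, 0.038, 0.999, 0.0]
contact_force: [0.3, -0.7, 0.4]
gripper_width: 0.0643
```

```bash
python3 -c "
from h import *
plan((.5711,.410,.01,175.67),(.5711,.410,.0,175.67))
snap('side','a7s.png',(190,340,100,270),4,1)"
```

```text
t 14.3 pos [0.5701 0.4092 0.0509] psi 175.65 tilt 0.0000 w 0.0643 F [ 0.3 -0.7  0.4] j [-0.46  1.17 -0.59  1.09  0.63  1.05  0.43]
[-0.09, 0.09, 4.09] [0.0, 0.0, -0.0]
[-0.09, 0.09, 5.09] [0.0, 0.0, -0.0]
```

View pics/a7s.png

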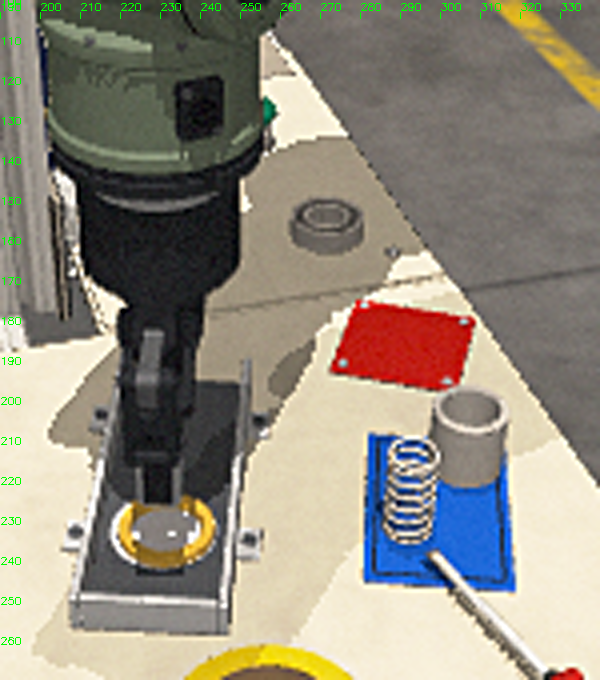

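The side view shows the fingers centred over the ring, at column 228. I'm descending slowly and watching the force.

Emit:
carry_out([
  [0,0.1,2.5,0,0,0,0.5],
  [0,0.1,4,0,0,0,0.5],
  [0,0.1,4.7,0,0,0,0.5],
  [0,0.1,4.9,0,0,0,0.5],
  [0,0.1,4.9,0,0,0,0.5],
  [0,0.1,4.9,0,0,0,0.5],
  [0,0.1,4.9,0,0,0,0.5],
])

```text
clock: 15.1
tool_pos: [0.5703, 0.4101, 0.002]
eef_rot: [0.0, 0.038, 0.999, 0.0]
contact_force: [-0.6, 0.9, -0.1]
gripper_width: 0.0637
```

```bash
python3 -c "
from h import *
plan((.5711,.410,.0,175.67))"
```

```text
t 15.1 pos [0.5703 0.4101 0.002 ] psi 175.65 tilt 0.0000 w 0.0637 F [-0.6  0.9 -0.1] j [-0.47  1.24 -0.57  1.09  0.66  0.98  0.41]
[-0.08, -0.0, 0.2] [0.001, 0.001, -0.0]
```

Emit:
carry_out([
  [-0.1,0,0.1,0,0,0,0.32],
  [-0.1,0,0.2,0,0,0,0.32],
  [-0.1,0,0.2,0,0,0,0.32],
  [-0.1,0,0.2,0,0,0,0.32],
])

```text
clock: 15.5
tool_pos: [0.571, 0.4098, -0.0007]
eef_rot: [-0.0, 0.038, 0.999, 0.0]
contact_force: [0.6, 0.2, -0.3]
gripper_width: 0.0562
```

```bash
python3 -c "
from h import *
plan((.5711,.410,.0,175.67))
snap('side','a8s.png',(190,260,180,260),8,1)"
```

```text
t 15.5 pos [ 0.571   0.4098 -0.0007] psi 175.65 tilt 0.0000 w 0.0562 F [ 0.6  0.2 -0.3] j [-0.47  1.24 -0.57  1.09  0.66  0.98  0.42]
[-0.01, 0.02, -0.07] [0.0, -0.0, -0.0]
```

View pics/a8s.png

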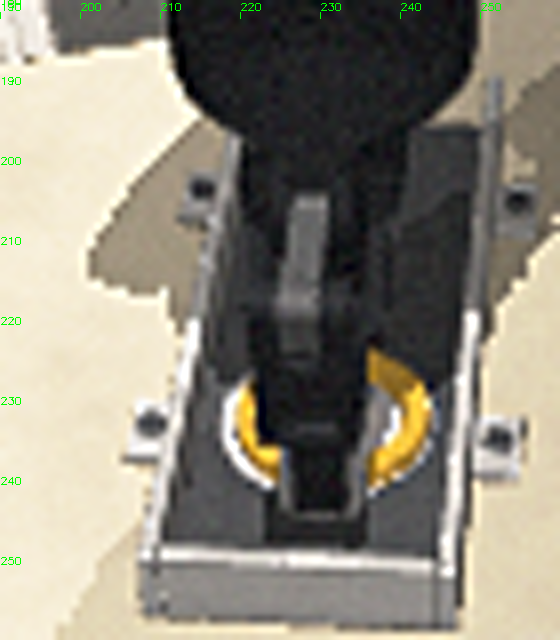

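The finger tip, at row 244, is just above the lane floor and there is no contact force. I'm closing.

Emit:
carry_out([
  [0,0,0,0,0,0,-1],
  [0,0,0,0,0,0,-1],
  [0,0,0,0,0,0,-1],
  [0,0,0,0,0,0,-1],
  [0,0,0,0,0,0,-1],
], squeeze=40)

```text
clock: 16.05
tool_pos: [0.5714, 0.4103, 0.0003]
eef_rot: [0.001, 0.038, 0.999, 0.001]
contact_force: [-0.6, -0.6, 9.5]
gripper_width: 0.0492
```

```bash
python3 -c "
from h import *
plan((.5711,.410,.10,175.67),(.4242,.2388,.1,175.67))"
```

```text
t 16.1 pos [5.714e-01 4.103e-01 3.000e-04] psi 175.65 tilt 0.0000 w 0.0492 F [-0.6 -0.6  9.5] j [-0.47  1.24 -0.57  1.09  0.66  0.98  0.42]
[0.02, -0.02, -9.97] [0.001, 0.001, -0.0]
[13.37, -18.21, -10.0] [0.001, 0.001, -0.0]
```

Emit:
carry_out([
  [0,0,-1,0,0,0,-1],
  [0,0,-2.5,0,0,0,-1],
  [0,0,-4.5,0,0,0,-1],
  [0,0,-7,0,0,0,-1],
  [0,0,-7,0,0,0,-1],
])

```text
clock: 16.55
tool_pos: [0.5723, 0.411, 0.0743]
eef_rot: [0.002, 0.038, 0.999, 0.002]
contact_force: [0.5, 0.6, -0.1]
gripper_width: 0.0496
```

```bash
python3 -c "
from h import *
plan((.5711,.410,.10,175.67),(.4242,.2388,.1,175.67))
snap('side','a9s.png',(190,260,170,260),7,1)"
```

```text
t 16.6 pos [0.5723 0.411  0.0743] psi 175.62 tilt 0.0000 w 0.0496 F [ 0.5  0.6 -0.1] j [-0.46  1.15 -0.6   1.07  0.62  1.09  0.44]
[0.1, -0.1, -2.57] [0.004, 0.004, -0.001]
[13.44, -18.29, -2.7] [0.004, 0.004, -0.001]
```

View pics/a9s.png

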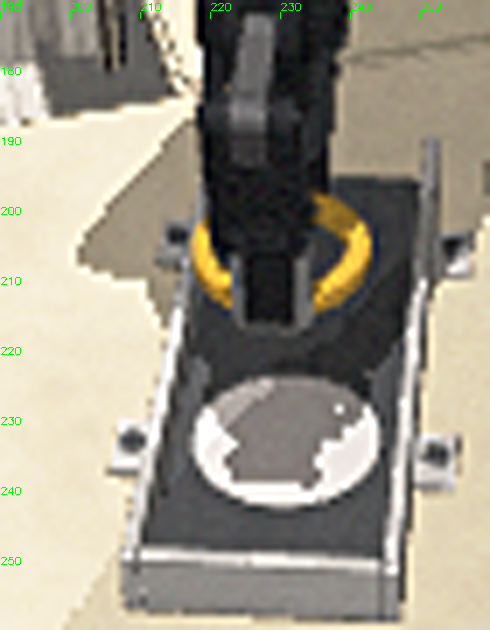

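The ring is held level and the spot is uncovered. I'm carrying the ring to the pad.

Emit:
carry_out([
  [0,0,-2.7,0,0,0,-1],
  [2,-3,-2.7,0,0,0,-1],
  [4.5,-6.5,-2.7,0,0,0,-1],
  [7.5,-10,-2.7,0,0,0,-1],
  [10,-13.5,-2.7,0,0,0,-1],
  [12,-16.5,-2.7,0,0,0,-1],
  [13.4,-18.3,-2.7,0,0,0,-1],
  [13.4,-18.3,-2.7,0,0,0,-1],
  [13.4,-18.3,-2.7,0,0,0,-1],
  [13.4,-18.3,-2.7,0,0,0,-1],
])

```text
clock: 17.6
tool_pos: [0.424, 0.2381, 0.0964]
eef_rot: [0.0, 0.038, 0.999, 0.0]
contact_force: [0.4, 1.0, -0.3]
gripper_width: 0.0495
```

```bash
python3 -c "
from h import *
plan((.4242,.2388,.02,175.67),(.4242,.2388,.002,175.67))
snap('side','a10s.png',(190,340,80,270),4,1)
snap('top','a10.png',(180,290,125,190),7)"
```

```text
t 17.6 pos [0.424  0.2381 0.0964] psi 175.66 tilt 0.0000 w 0.0495 F [ 0.4  1.  -0.3] j [-0.3   0.84 -0.51  1.94  0.76  0.56  0.16]
[-0.01, 0.06, 7.64] [0.001, 0.0, -0.0]
[-0.01, 0.06, 9.44] [0.001, 0.0, -0.0]
```

View pics/a10s.png

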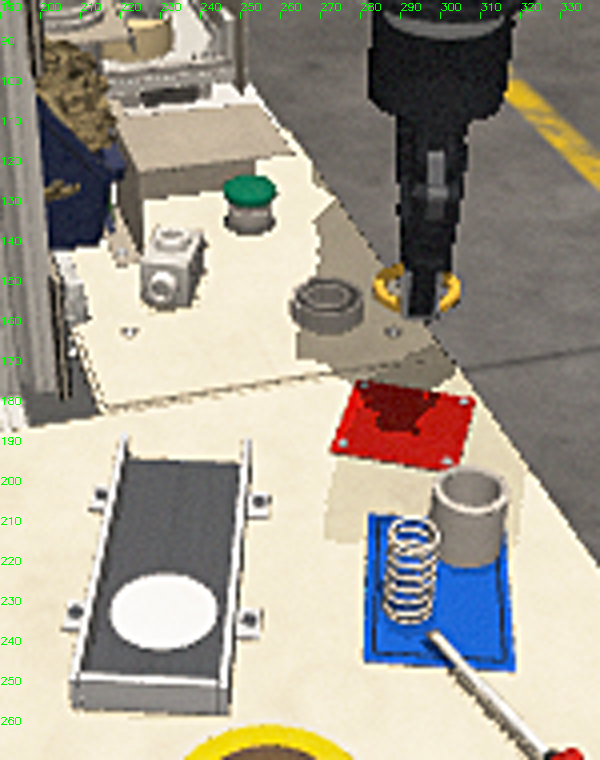

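View pics/a10.png

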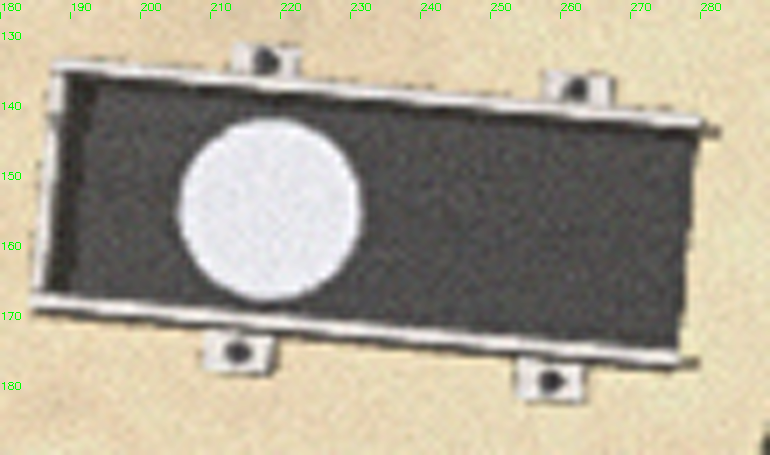

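The lane is empty; the spot centre at crop (270,209) agrees with the earlier value of (0.573, 0.4085). I'm lowering the ring onto the pad.

Emit:
carry_out([
  [0,0,4,0,0,0,-1],
  [0,0,7,0,0,0,-1],
  [0,0,8.5,0,0,0,-1],
  [0,0,9.1,0,0,0,-1],
  [0,0,9.3,0,0,0,-1],
  [0,0,9.3,0,0,0,-1],
  [0,0,9.3,0,0,0,-1],
  [0,0,9.3,0,0,0,-1],
])

```text
clock: 18.5
tool_pos: [0.4239, 0.2376, 0.0039]
eef_rot: [0.0, 0.038, 0.999, 0.0]
contact_force: [-0.2, -0.1, -1.4]
gripper_width: 0.0496
```

```bash
python3 -c "
from h import *
plan((.4242,.2388,.0015,175.67))"
```

```text
t 18.5 pos [0.4239 0.2376 0.0039] psi 175.64 tilt 0.0000 w 0.0496 F [-0.2 -0.1 -1.4] j [-0.41  1.   -0.3   1.98  0.95  0.31 -0.01]
[-0.02, 0.12, 0.24] [0.001, 0.001, -0.001]
```

Emit:
carry_out([
  [0,0.1,0.15,0,0,0,-1],
  [0,0.1,0.2,0,0,0,-1],
  [0,0.1,0.2,0,0,0,-1],
  [0,0.1,0.2,0,0,0,0.3],
  [0,0.1,0.2,0,0,0,0.4],
  [0,0.1,0.2,0,0,0,0.4],
  [0,0.1,0.2,0,0,0,0.4],
  [0,0.1,0,0,0,0,0.4],
  [0,0.1,-3,0,0,0,0.4],
  [0,0.1,-7,0,0,0,0.4],
  [0,0.1,-12,0,0,0,0.4],
  [0,0.1,-14,0,0,0,0.4],
])

```text
clock: 19.7
tool_pos: [0.424, 0.2389, 0.147]
eef_rot: [0.001, 0.038, 0.999, 0.001]
contact_force: [0.3, -0.4, -1.5]
gripper_width: 0.0598
```

```bash
python3 -c "
from h import *
plan((.465,.106,.1,175.67))
snap('side','a11s.png',(190,340,80,270),4,1)"
```

```text
t 19.7 pos [0.424  0.2389 0.147 ] psi 175.66 tilt 0.0000 w 0.0598 F [ 0.3 -0.4 -1.5] j [-0.24  0.77 -0.61  1.9   0.68  0.69  0.23]
[-5.08, -12.96, 4.68] [0.002, 0.002, -0.0]
```

View pics/a11s.png

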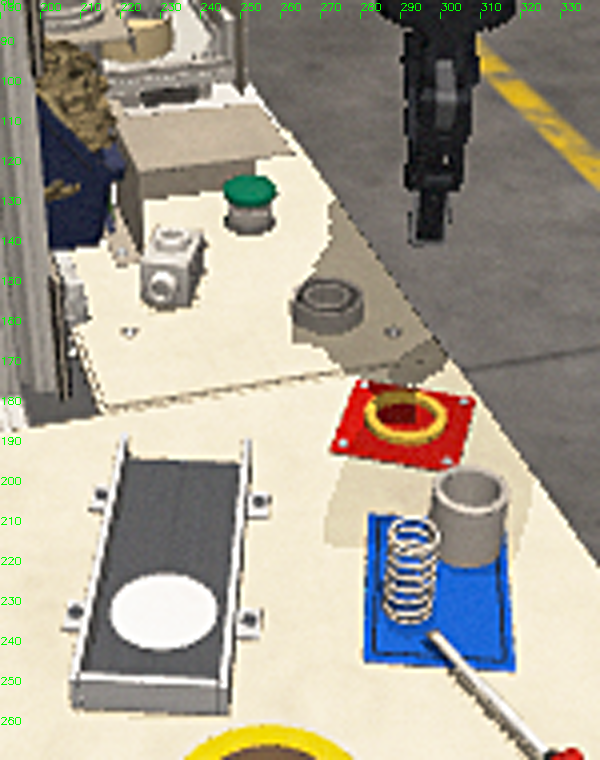

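The ring lies flat in the middle of the pad at crop (405,417). The bearing is next. I'll refine its position and also locate the green button near it.

Run:
```python
from h import *
np.set_printoptions(precision=4,suppress=True)
print('bearing side top', onplane('side',190+(328+.5)/4-.5,80+(297+.5)/4-.5,.015))
print('button side', onplane('side',190+250/4,80+187/4,.05),'base',onplane('side',190+250/4,80+228/4,.0),'left/right',onplane('side',190+276/4,80+187/4,.05))
p=np.load('/tmp/top0.npz'); d=p['d']
print('button top edge',onplane('top',406,182,.045))
# bearing from depth: points 10..18 mm
v,u=np.mgrid[180:230,330:385]; w=world('top',u.ravel(),v.ravel(),d[180:230,330:385].ravel())
k=(w[:,2]>.011)&(w[:,2]<.02); q=w[k]; print(k.sum(),np.median(q,0),q.min(0),q.max(0)); print(cv2.minEnclosingCircle(q[:,:2].astype(np.float32)))
snap('top','a12.png',(255,420,120,245),4,1.6)
```

```text
bearing side top [0.4657 0.1121 0.015 ]
button side [0.5178 0.0176 0.05  ] base [ 0.5167 -0.0105  0.    ] left/right [0.4986 0.0176 0.05  ]
button top edge [0.5141 0.0037 0.045 ]
351 [0.4661 0.1031 0.0155] [0.4401 0.0785 0.0115] [0.4906 0.1293 0.0199]
((0.4655407667160034, 0.10328930616378784), 0.026180336251854897)
```

View pics/a12.png

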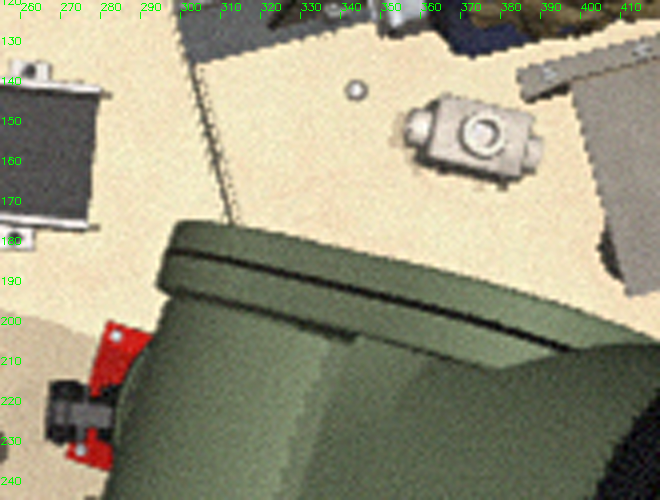

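Emit:
carry_out([
  [-1.7,-4,0,0,0,0,0.6],
  [-3.4,-8,0,0,0,0,0.7],
  [-5.1,-13.2,0,0,0,0,0.7],
  [-5.1,-13.2,3,0,0,0,0.7],
  [-5.1,-13.2,6,0,0,0,0.7],
  [-5.1,-13.2,8,0,0,0,0.7],
  [-5.1,-13.2,9,0,0,0,0.7],
  [-5.1,-13.2,9,0,0,0,0.7],
  [-5.1,-13.2,9,0,0,0,0.7],
])

```text
clock: 20.7
tool_pos: [0.4646, 0.1033, 0.0538]
eef_rot: [0.0, 0.038, 0.999, 0.0]
contact_force: [0.3, 0.0, 0.2]
gripper_width: 0.0726
```

```bash
python3 -c "
from h import *
plan((.4655,.104,.001,175.67))
snap('side','a13s.png',(220,320,90,190),6,1)"
```

```text
t 20.7 pos [0.4646 0.1033 0.0538] psi 175.68 tilt 0.0000 w 0.0726 F [0.3 0.  0.2] j [-0.04  0.91 -0.45  2.    0.92  0.45  0.3 ]
[-0.08, 0.08, 5.28] [0.0, 0.0, 0.0]
```

View pics/a13s.png

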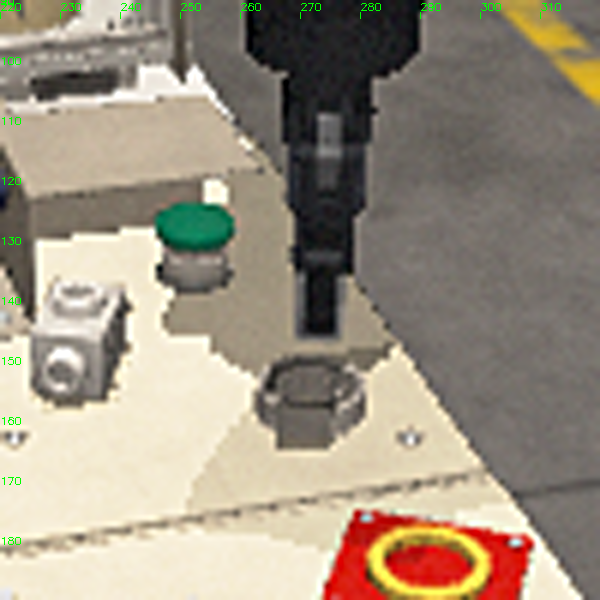

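The fingers are lined up with the bearing, with the finger at column 272 and the bearing at 271. I'm descending.

Emit:
carry_out([
  [-0.1,0.1,2.5,0,0,0,0.7],
  [-0.1,0.1,4,0,0,0,0.7],
  [-0.1,0.1,4.8,0,0,0,0.6],
  [-0.1,0.1,5.1,0,0,0,0.5],
  [-0.1,0.1,5.1,0,0,0,0.45],
  [-0.1,0.1,5.1,0,0,0,0.45],
  [-0.1,0.1,5.1,0,0,0,0.45],
])

```text
clock: 21.45
tool_pos: [0.4659, 0.1039, 0.0029]
eef_rot: [0.0, 0.038, 0.999, 0.0]
contact_force: [0.3, -0.3, 1.3]
gripper_width: 0.062
```

```bash
python3 -c "
from h import *
plan((.4655,.104,.001,175.67))"
```

```text
t 21.4 pos [0.4659 0.1039 0.0029] psi 175.64 tilt 0.0000 w 0.0620 F [ 0.3 -0.3  1.3] j [-0.11  1.   -0.31  2.01  1.04  0.3   0.18]
[0.04, 0.0, 0.19] [0.0, 0.001, -0.001]
```

Emit:
carry_out([
  [0,0,0.1,0,0,0,0.45],
  [0,0,0.1,0,0,0,-1],
  [0,0,0.1,0,0,0,-1],
  [0,0,0.1,0,0,0,-1],
  [0,0,0.1,0,0,0,-1],
  [0,0,0.1,0,0,0,-1],
], squeeze=60)

```text
clock: 22.05
tool_pos: [0.4657, 0.1039, 0.0019]
eef_rot: [0.0, 0.038, 0.999, 0.0]
contact_force: [-3.0, -1.1, 16.1]
gripper_width: 0.0495
```

```bash
python3 -c "
from h import *
plan((.466,.104,.12,175.67),(.5728,.4083,.12,175.67))"
```

```text
t 22.1 pos [0.4657 0.1039 0.0019] psi 175.65 tilt 0.0000 w 0.0495 F [-3.  -1.1 16.1] j [-0.12  1.   -0.31  2.01  1.05  0.3   0.18]
[-0.04, 0.01, -11.81] [0.0, 0.001, -0.0]
[-8.38, 31.16, -11.8] [0.0, 0.001, -0.0]
```

Emit:
carry_out([
  [0,0,-2,0,0,0,-1],
  [0,0,-5,0,0,0,-1],
  [0,0,-9,0,0,0,-1],
  [0,0,-12,0,0,0,-1],
  [0,3,-12,0,0,0,-1],
  [-0.5,6,-12,0,0,0,-1],
])

```text
clock: 22.65
tool_pos: [0.4754, 0.1635, 0.1223]
eef_rot: [0.001, 0.039, 0.999, 0.0]
contact_force: [0.6, 0.4, -2.2]
gripper_width: 0.0492
```

```bash
python3 -c "
from h import *
plan((.5728,.4083,.12,175.67))
snap('side','a14s.png',(220,320,80,190),5,1)"
```

```text
t 22.6 pos [0.4754 0.1635 0.1223] psi 175.56 tilt 0.0000 w 0.0492 F [ 0.6  0.4 -2.2] j [-0.07  0.83 -0.61  1.86  0.73  0.69  0.38]
[-7.82, 25.16, 0.24] [0.0, 0.001, -0.002]
```

View pics/a14s.png

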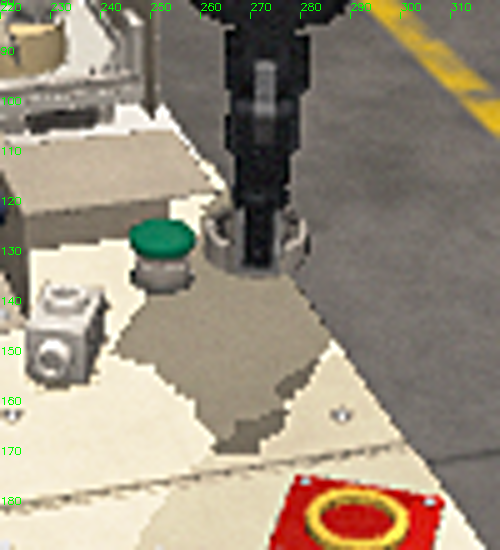

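The bearing is held level. I'm carrying it to the lane.

Emit:
carry_out([
  [-1.2,4,0,0,0,0,-1],
  [-2.4,8,0,0,0,0,-1],
  [-3.6,12,0,0,0,0,-1],
  [-5,16,0,0,0,0,-1],
  [-6.2,20,0,0,0,0,-1],
  [-7.2,23,0,0,0,0,-1],
  [-7.8,25.2,0,0,0,0,-1],
  [-7.8,25.2,2,0,0,0,-1],
  [-7.8,25.2,4,0,0,0,-1],
  [-7.8,25.2,6,0,0,0,-1],
  [-7.8,25.2,6,0,0,0,-1],
  [-7.8,25.2,6,0,0,0,-1],
])

```text
clock: 23.9
tool_pos: [0.572, 0.4088, 0.0618]
eef_rot: [-0.0, 0.038, 0.999, 0.0]
contact_force: [0.2, -0.4, -1.9]
gripper_width: 0.049
```

```bash
python3 -c "
from h import *
plan((.5728,.4083,.02,175.67),(.5728,.4083,.005,175.67))
snap('side','a15s.png',(190,290,170,270),6,1)"
```

```text
t 23.9 pos [0.572  0.4088 0.0618] psi 175.65 tilt 0.0000 w 0.0490 F [ 0.2 -0.4 -1.9] j [-0.45  1.16 -0.61  1.07  0.64  1.08  0.43]
[-0.09, -0.04, 4.18] [0.0, -0.0, -0.0]
[-0.09, -0.05, 5.68] [0.0, -0.0, -0.0]
```

View pics/a15s.png

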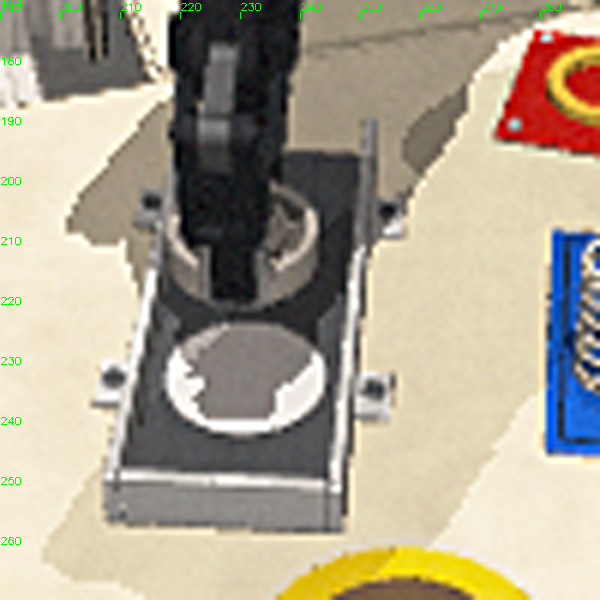

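Emit:
carry_out([
  [-0.1,-0.05,2.5,0,0,0,-1],
  [-0.1,-0.05,4,0,0,0,-1],
  [-0.1,-0.05,5,0,0,0,-1],
  [-0.1,-0.05,5.4,0,0,0,-1],
  [-0.1,-0.05,5.6,0,0,0,-1],
  [-0.1,-0.05,5.6,0,0,0,-1],
  [-0.1,-0.05,5.6,0,0,0,-1],
  [-0.1,-0.05,5.6,0,0,0,-1],
])

```text
clock: 24.75
tool_pos: [0.5731, 0.4084, 0.0059]
eef_rot: [0.0, 0.038, 0.999, 0.0]
contact_force: [-0.3, 0.6, -0.5]
gripper_width: 0.0493
```

```bash
python3 -c "
from h import *
plan((.5728,.4083,.005,175.67))"
```

```text
t 24.8 pos [0.5731 0.4084 0.0059] psi 175.66 tilt 0.0000 w 0.0493 F [-0.3  0.6 -0.5] j [-0.46  1.24 -0.59  1.08  0.68  1.    0.41]
[0.03, -0.01, 0.09] [0.001, 0.0, -0.0]
```

Emit:
carry_out([
  [0,0,0.1,0,0,0,-1],
  [0,0,0.1,0,0,0,-1],
  [0,0,0.1,0,0,0,0.3],
  [0,0,0.1,0,0,0,0.45],
  [0,0,0.1,0,0,0,0.45],
  [0,0,0.1,0,0,0,0.45],
  [0,0,0,0,0,0,0.45],
  [0,0,-3,0,0,0,0.45],
  [0,0,-7,0,0,0,0.45],
  [0,0,-11,0,0,0,0.45],
  [0,0,-14,0,0,0,0.45],
  [0,0,-14,0,0,0,0.45],
])

```text
clock: 25.95
tool_pos: [0.5739, 0.4093, 0.1498]
eef_rot: [0.002, 0.038, 0.999, 0.002]
contact_force: [-0.7, 0.6, -1.1]
gripper_width: 0.0619
```

```bash
python3 -c "
from h import *
plan((.402,.3557,.145,175.67))
snap('side','a16s.png',(190,340,80,270),4,1)"
```

```text
t 25.9 pos [0.5739 0.4093 0.1498] psi 175.62 tilt 0.0000 w 0.0619 F [-0.7  0.6 -1.1] j [-0.45  1.06 -0.64  1.    0.59  1.23  0.48]
[16.74, -6.66, 0.39] [0.004, 0.004, -0.001]
```

View pics/a16s.png

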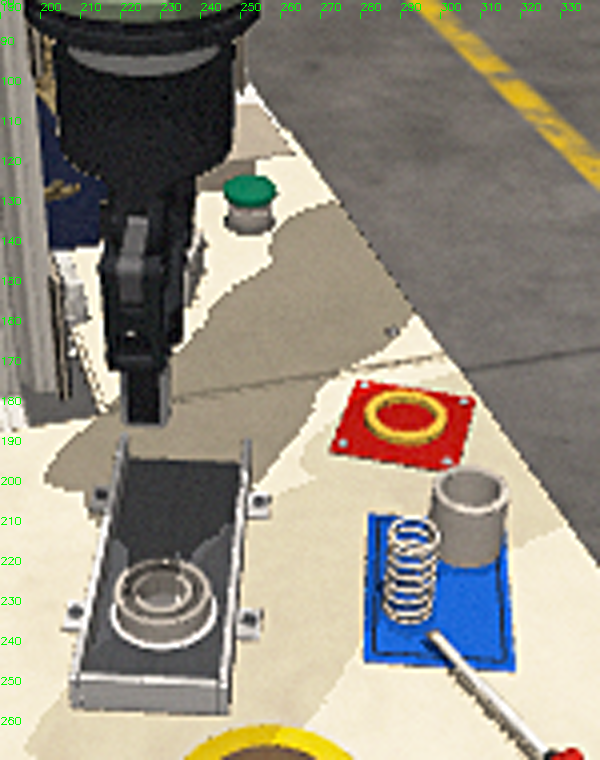

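The bearing lies on the spot at crop (163,605). The sleeve goes back next.

Emit:
carry_out([
  [4,-1.6,0,0,0,0,0.4],
  [8,-3.2,0,0,0,0,0.4],
  [12,-4.8,0,0,0,0,0.4],
  [15,-6,0,0,0,0,0.4],
  [16.7,-6.7,0,0,0,0,0.4],
  [16.7,-6.7,2,0,0,0,0.4],
  [16.7,-6.7,5,0,0,0,0.4],
  [16.7,-6.7,6.5,0,0,0,0.4],
  [16.7,-6.7,6.5,0,0,0,0.4],
  [16.7,-6.7,6.5,0,0,0,0.4],
])

```text
clock: 27.0
tool_pos: [0.4011, 0.3541, 0.0804]
eef_rot: [-0.0, 0.038, 0.999, -0.0]
contact_force: [0.5, 0.6, -0.3]
gripper_width: 0.0598
```

```bash
python3 -c "
from h import *
plan((.402,.3557,.019,175.67))
snap('side','a17s.png',(260,340,140,260),5,1)"
```

```text
t 27.0 pos [0.4011 0.3541 0.0804] psi 175.66 tilt 0.0000 w 0.0598 F [ 0.5  0.6 -0.3] j [-0.5   0.92 -0.54  1.78  0.73  0.66  0.03]
[-0.08, 0.17, 6.14] [-0.0, -0.001, -0.0]
```

View pics/a17s.png

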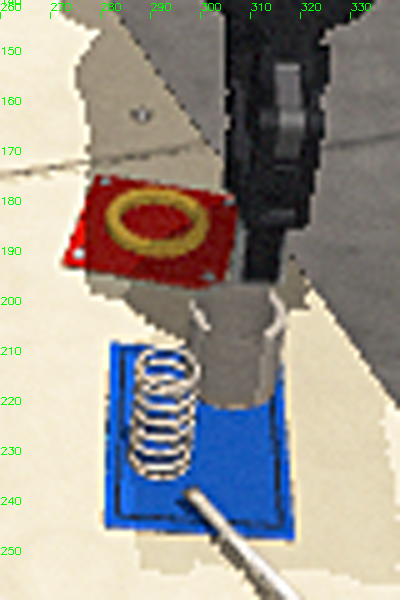

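Emit:
carry_out([
  [-0.1,0.1,2,0,0,0,0.4],
  [-0.1,0.1,4,0,0,0,0.4],
  [-0.1,0.1,5.5,0,0,0,0.4],
  [-0.1,0.1,6.1,0,0,0,0.4],
  [-0.1,0.1,6.1,0,0,0,0.4],
  [-0.1,0.1,6.1,0,0,0,0.4],
  [-0.1,0.1,6.1,0,0,0,-1],
  [-0.1,0.1,6.1,0,0,0,-1],
  [-0.1,0.1,6.1,0,0,0,-1],
  [-0.1,0.1,6.1,0,0,0,-1],
  [-0.1,0.1,6.1,0,0,0,-1],
  [-0.1,0.1,6.1,0,0,0,-1],
], squeeze=50)

```text
clock: 28.25
tool_pos: [0.4028, 0.3552, 0.0204]
eef_rot: [0.001, 0.038, 0.999, 0.0]
contact_force: [-1.8, -1.8, 12.0]
gripper_width: 0.0416
```

```bash
python3 -c "
from h import *
plan((.402,.3557,.13,175.67),(.5665,.3068,.13,175.67))"
```

```text
t 28.2 pos [0.4028 0.3552 0.0204] psi 175.65 tilt 0.0000 w 0.0416 F [-1.8 -1.8 12. ] j [-0.55  1.02 -0.45  1.79  0.82  0.53 -0.05]
[0.07, 0.05, -10.96] [0.001, 0.001, -0.0]
[-16.71, -3.57, -10.95] [0.001, 0.001, -0.0]
```

Emit:
carry_out([
  [0,0,-3,0,0,0,-1],
  [0,0,-6,0,0,0,-1],
  [0,0,-9,0,0,0,-1],
  [0,0,-11,0,0,0,-1],
  [-4,-1,-11,0,0,0,-1],
  [-8,-2,-11,0,0,0,-1],
  [-12,-2.8,-11,0,0,0,-1],
  [-15,-3.3,-11,0,0,0,-1],
  [-16.9,-3.6,-11,0,0,0,-1],
  [-16.9,-3.6,-11,0,0,0,-1],
  [-16.9,-3.6,-11,0,0,0,-1],
  [-16.9,-3.6,-11,0,0,0,-1],
])

```text
clock: 29.45
tool_pos: [0.5674, 0.3067, 0.1297]
eef_rot: [-0.0, 0.037, 0.999, 0.0]
contact_force: [0.1, -0.1, -1.0]
gripper_width: 0.0416
```

```bash
python3 -c "
from h import *
plan((.5685,.307,.0205,175.67))
snap('side','a18s.png',(190,340,110,270),4,1)"
```

```text
t 29.4 pos [0.5674 0.3067 0.1297] psi 175.72 tilt 0.0000 w 0.0416 F [ 0.1 -0.1 -1. ] j [-0.27  1.   -0.65  1.31  0.63  1.04  0.48]
[-0.11, 0.03, 10.92] [0.0, -0.0, 0.001]
```

View pics/a18s.png

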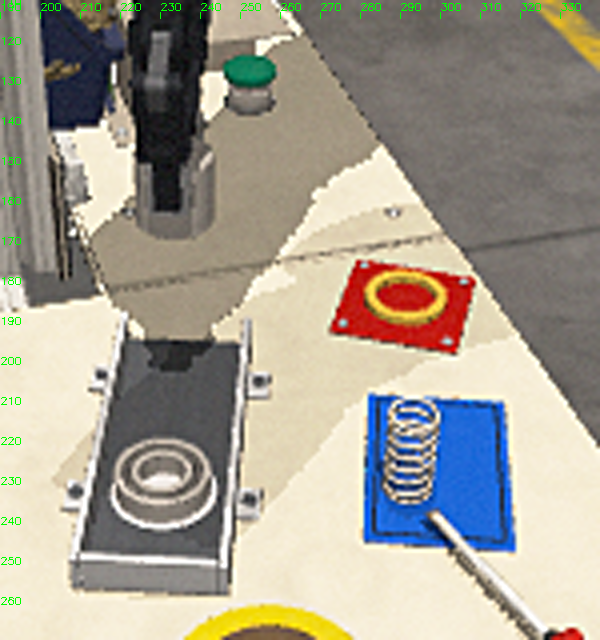

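Emit:
carry_out([
  [-0.1,0,4,0,0,0,-1],
  [-0.1,0,7,0,0,0,-1],
  [-0.1,0,9,0,0,0,-1],
  [-0.1,0,10,0,0,0,-1],
  [-0.1,0,10.6,0,0,0,-1],
  [-0.1,0,10.8,0,0,0,-1],
  [-0.1,0,10.8,0,0,0,-1],
  [-0.1,0,10.8,0,0,0,-1],
  [-0.1,0,10.8,0,0,0,-1],
])

```text
clock: 30.4
tool_pos: [0.5694, 0.3063, 0.0219]
eef_rot: [0.0, 0.038, 0.999, 0.0]
contact_force: [0.2, -0.9, -1.3]
gripper_width: 0.0414
```

```bash
python3 -c "
from h import *
plan((.5685,.307,.0205,175.67))"
```

```text
t 30.4 pos [0.5694 0.3063 0.0219] psi 175.65 tilt 0.0000 w 0.0414 F [ 0.2 -0.9 -1.3] j [-0.29  1.14 -0.59  1.36  0.73  0.86  0.41]
[0.1, 0.06, 0.14] [0.001, 0.001, -0.0]
```

Emit:
carry_out([
  [0.1,0.1,0.1,0,0,0,-1],
  [0.1,0.1,0.2,0,0,0,-1],
  [0.1,0.1,0.2,0,0,0,-1],
  [0.1,0.1,0.2,0,0,0,0],
  [0.1,0.1,0.2,0,0,0,0.2],
  [0.1,0.1,0.2,0,0,0,0.3],
  [0.1,0.1,0.2,0,0,0,0.3],
  [0.1,0.1,-2,0,0,0,0.3],
  [0.1,0.1,-5,0,0,0,0.3],
  [0.1,0.1,-9,0,0,0,0.3],
  [0.1,0.1,-13,0,0,0,0.3],
  [0.1,0.1,-13,0,0,0,0.3],
])

```text
clock: 31.6
tool_pos: [0.5695, 0.3085, 0.1563]
eef_rot: [0.003, 0.038, 0.999, 0.002]
contact_force: [0.0, -0.6, -0.3]
gripper_width: 0.0551
```

```bash
python3 -c "
from h import *
plan((.441,.4061,.15,85.6))
snap('side','a19s.png',(190,340,110,270),4,1)
snap('top','a19.png',(180,290,125,190),7)"
```

```text
t 31.6 pos [0.5695 0.3085 0.1563] psi 175.64 tilt 0.0000 w 0.0551 F [ 0.  -0.6 -0.3] j [-0.27  0.97 -0.67  1.28  0.61  1.09  0.49]
[13.56, 8.75, 0.6] [0.007, 0.0, 1.571]
```

View pics/a19s.png

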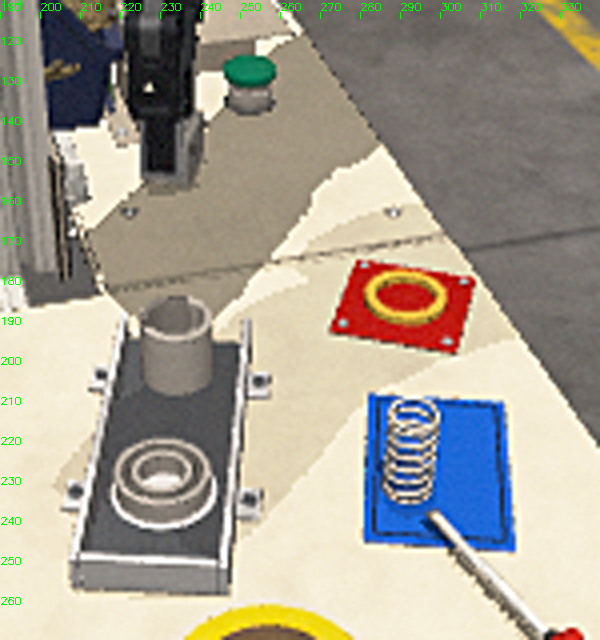

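View pics/a19.png

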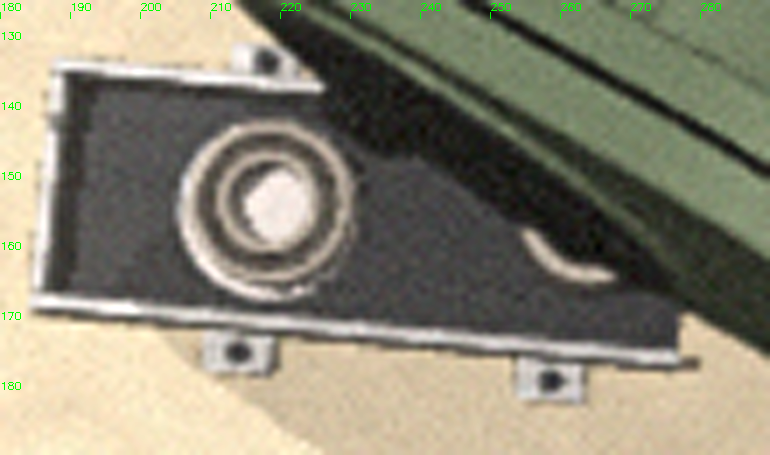

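The sleeve is back at crop (176,345) and the bearing is on the spot. The spring is next, gripped across the lane.

Emit:
carry_out([
  [1,0.7,0,0,0,1.571,0.2],
  [2.5,1.5,0,0,0,1.571,0.2],
  [4,2.5,0,0,0,1.571,0.2],
  [6,3.7,0,0,0,1.571,0.2],
  [8,5,0,0,0,1.571,0.2],
  [10,6.3,0,0,0,1.571,0.2],
  [12,7.7,0,0,0,1.571,0.2],
  [13.6,8.7,0,0,0,1.571,0.2],
  [13.6,8.7,0,0,0,1.571,0.2],
  [13.6,8.7,0,0,0,1.571,0.2],
  [13.6,8.7,1,0,0,1.571,0.2],
  [13.6,8.7,3,0,0,1.571,0.2],
])

```text
clock: 32.9
tool_pos: [0.4393, 0.4044, 0.1209]
eef_rot: [0.0, 0.734, 0.679, 0.0]
contact_force: [0.4, -0.5, -0.8]
gripper_width: 0.0508
```

```bash
python3 -c "
from h import *
plan((.441,.4061,.09,85.6),(.441,.4061,.027,85.6))
snap('side','a20s.png',(240,340,120,260),4,1)"
```

```text
t 32.9 pos [0.4393 0.4044 0.1209] psi 85.48 tilt 0.0000 w 0.0508 F [ 0.4 -0.5 -0.8] j [-0.7   0.88 -0.21  1.52  0.23  0.76 -1.08]
[0.18, 0.15, 3.09] [0.001, -0.0, -0.002]
[0.18, 0.15, 9.39] [0.001, -0.0, -0.002]
```

View pics/a20s.png

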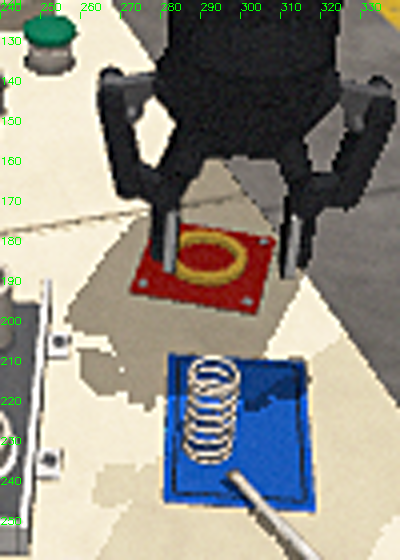

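Emit:
carry_out([
  [0.1,0.1,3,0,0,0,0.2],
  [0.1,0.1,6,0,0,0,0.2],
  [0.1,0.1,8,0,0,0,0.2],
  [0.1,0.1,9.2,0,0,0,0.2],
  [0.1,0.1,9.2,0,0,0,0.2],
  [0.1,0.1,9.2,0,0,0,0.2],
  [0.1,0.1,9.2,0,0,0,-1],
  [0.1,0.1,9.2,0,0,0,-1],
  [0.1,0.1,9.2,0,0,0,-1],
  [0.1,0.1,9.2,0,0,0,-1],
  [0.1,0.1,9.2,0,0,0,-1],
  [0.1,0.1,9.2,0,0,0,-1],
])

```text
clock: 34.15
tool_pos: [0.4407, 0.4056, 0.0305]
eef_rot: [-0.0, 0.733, 0.68, 0.001]
contact_force: [-1.8, -1.1, 8.5]
gripper_width: 0.0265
```

```bash
python3 -c "
from h import *
plan((.441,.4061,.14,85.6),(.5681,.3541,.14,85.6))"
```

```text
t 34.1 pos [0.4407 0.4056 0.0305] psi 85.64 tilt 0.0000 w 0.0265 F [-1.8 -1.1  8.5] j [-0.71  1.02 -0.17  1.56  0.27  0.58 -1.11]
[0.07, 0.04, -10.95] [0.001, -0.001, 0.001]
[-4.15, 13.11, -10.94] [0.001, -0.001, 0.001]
```

Emit:
carry_out([
  [0,0,-3,0,0,0,-1],
  [0,0,-6,0,0,0,-1],
  [0,0,-9,0,0,0,-1],
  [0,0,-11,0,0,0,-1],
  [-1,3.5,-11,0,0,0,-1],
  [-2.2,7,-11,0,0,0,-1],
  [-3.3,10,-11,0,0,0,-1],
  [-4.1,13.1,-11,0,0,0,-1],
  [-4.1,13.1,-11,0,0,0,-1],
  [-4.1,13.1,-11,0,0,0,-1],
  [-4.1,13.1,-11,0,0,0,-1],
])

```text
clock: 35.25
tool_pos: [0.5671, 0.355, 0.1397]
eef_rot: [-0.0, 0.733, 0.68, 0.0]
contact_force: [-1.4, 0.7, -1.2]
gripper_width: 0.027
```

```bash
python3 -c "
from h import *
plan((.5681,.3541,.0305,85.6))
snap('side','a21s.png',(190,340,110,270),4,1)"
```

```text
t 35.2 pos [0.5671 0.355  0.1397] psi 85.70 tilt 0.0000 w 0.0270 F [-1.4  0.7 -1.2] j [-0.51  0.97 -0.25  1.2   0.24  1.01 -0.85]
[-0.09, 0.11, 10.92] [-0.0, -0.001, 0.002]
```

View pics/a21s.png

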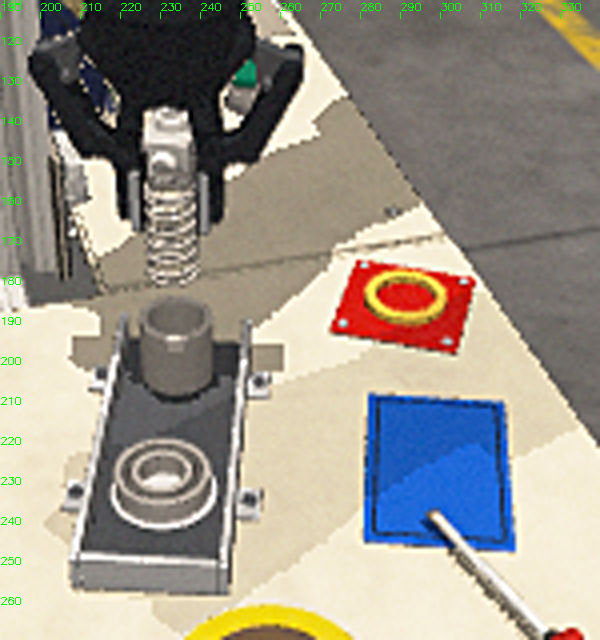

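Emit:
carry_out([
  [-0.05,0.1,4,0,0,0,-1],
  [-0.05,0.1,7,0,0,0,-1],
  [-0.05,0.1,9,0,0,0,-1],
  [-0.05,0.1,10.2,0,0,0,-1],
  [-0.05,0.1,10.7,0,0,0,-1],
  [-0.05,0.1,10.8,0,0,0,-1],
  [-0.05,0.1,10.8,0,0,0,-1],
  [-0.05,0.1,10.8,0,0,0,-1],
  [-0.05,0.1,10.8,0,0,0,-1],
])

```text
clock: 36.2
tool_pos: [0.5691, 0.354, 0.032]
eef_rot: [0.0, 0.733, 0.68, 0.0]
contact_force: [0.4, 0.4, -0.1]
gripper_width: 0.0269
```

```bash
python3 -c "
from h import *
plan((.5681,.3541,.0305,85.6))"
```

```text
t 36.2 pos [0.5691 0.354  0.032 ] psi 85.64 tilt 0.0000 w 0.0269 F [ 0.4  0.4 -0.1] j [-0.51  1.11 -0.22  1.25  0.27  0.81 -0.88]
[0.0, -0.1, 0.15] [0.001, -0.001, 0.001]
```

Emit:
carry_out([
  [0,-0.1,0.1,0,0,0,-1],
  [0,-0.1,0.15,0,0,0,-1],
  [0,-0.1,0.15,0,0,0,-1],
  [0,-0.1,0.15,0,0,0,-0.1],
  [0,-0.1,0.15,0,0,0,0],
  [0,-0.1,0.15,0,0,0,0.1],
  [0,-0.1,0.15,0,0,0,0.1],
  [0,-0.1,-2,0,0,0,0.1],
  [0,-0.1,-5,0,0,0,0.1],
  [0,-0.1,-9,0,0,0,0.1],
  [0,-0.1,-14,0,0,0,0.1],
  [0,-0.1,-17,0,0,0,0.1],
])

```text
clock: 37.4
tool_pos: [0.5682, 0.3543, 0.205]
eef_rot: [0.0, 0.734, 0.68, 0.002]
contact_force: [-0.4, -0.1, 0.5]
gripper_width: 0.0471
```

```bash
python3 -c "
from h import *
plan((.42,.12,.21,85.6),(.45,-.15,.23,85.6))
snap('side','a22s.png',(190,340,110,270),4,1)"
```

```text
t 37.4 pos [0.5682 0.3543 0.205 ] psi 85.64 tilt 0.0000 w 0.0471 F [-0.4 -0.1  0.5] j [-0.51  0.9  -0.26  1.12  0.22  1.15 -0.83]
[-24.48, -13.0, -0.58] [0.002, -0.002, 0.001]
[-51.17, -7.95, -2.63] [0.002, -0.002, 0.001]
```

View pics/a22s.png

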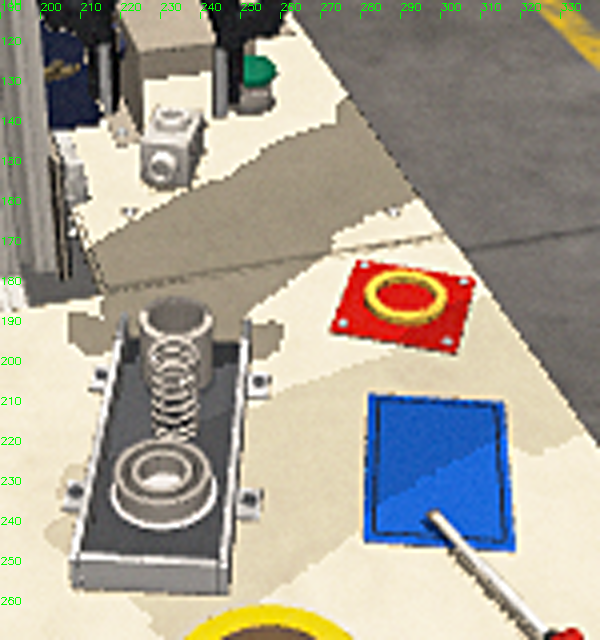

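All four parts stand where they should. I'm moving the arm away for a final check from the top camera.

Emit:
carry_out([
  [-6,-6.5,-2,0,0,0.4,0.1],
  [-12,-10,-3,0,0,0.8,0.1],
  [-24.5,-13,-3,0,0,0.8,0.1],
  [-24.5,-13,-3,0,0,0.8,0.1],
  [-24.5,-13,-3,0,0,0.8,0.1],
  [-38,-11,-3,0,0,0.8,0.1],
  [-51,-8,-3,0,0,0.8,0.1],
  [-51,-8,-3,0,0,0.8,0.1],
  [-51,-8,-3,0,0,0.8,0.1],
  [-51,-8,-3,0,0,0.8,0.1],
  [-51,-8,-3,0,0,0.8,0.1],
  [-51,-8,-3,0,0,0.8,0.1],
])

```text
clock: 38.65
tool_pos: [0.4485, -0.1546, 0.2311]
eef_rot: [0.001, 0.942, 0.337, -0.0]
contact_force: [-0.3, 1.7, -0.1]
gripper_width: 0.0473
```

```bash
python3 -c "
from h import *
plan()
snap('top','a23.png',(180,325,125,250),5)
snap('top','a23b.png',(180,290,125,190),7,1.7)"
```

```text
t 38.6 pos [ 0.4485 -0.1546  0.2311] psi 39.37 tilt 0.0000 w 0.0473 F [-0.3  1.7 -0.1] j [ 0.33  0.56 -0.12  1.84  0.1   0.75 -0.72]
```

View pics/a23.png

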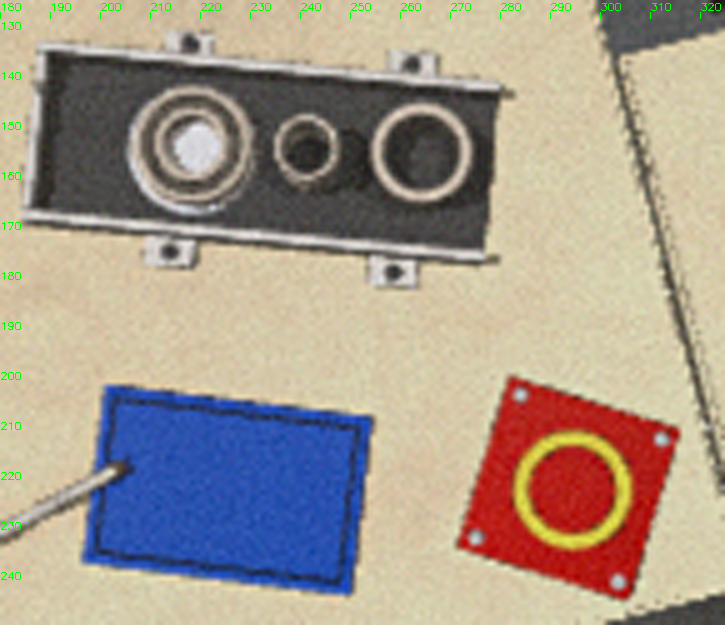

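View pics/a23b.png

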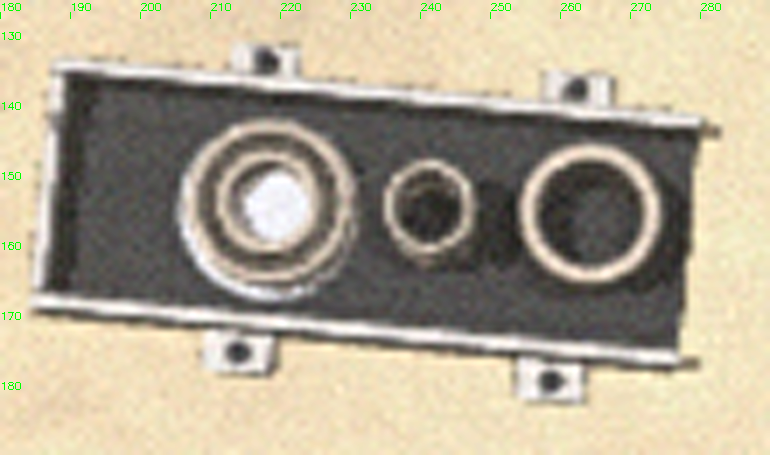

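```bash
python3 -c "
from h import *
np.set_printoptions(precision=4,suppress=True)
L=lambda x,y,z: onplane('top',180+(x+.5)/7-.5,125+(y+.5)/7-.5,z)
print('bearing',L(268,202,.018),'spring',L(429,205,.058),'sleeve',L(591,213,.045))
print(np.abs(monitor.read_state()['qvel']).max())
print(arm.finish_job())"
```

```text
bearing [0.5732 0.4079 0.018 ] spring [0.5676 0.3559 0.058 ] sleeve [0.5676 0.3068 0.045 ]
0.06077808255093156
the job is handed in; nothing more can be done
None
```

I moved the spring and the sleeve to the blue mat, laid the ring on the red pad and laid the bearing on the white spot. I then stood the sleeve and the spring back in the lane and handed the job in at about 39 s; hand-in gave no verdict.

My last checks, from the top camera (good to about 2 mm) unless noted:

| Part | Last check |
|---|---|
| Bearing | within about 1 mm of the spot's centre, lying flat |
| Spring | within about 1 mm of where it stood at the start |
| Sleeve | within about 1 mm of where it stood at the start |
| Ring | within about 1 mm of the pad's centre, lying flat |
| Bystanders | valve block looks unmoved; tape roll seen only partly; neither position measured |
| Gripper | clear of everything, with no contact force beyond noise |

- **Sleeve position:** my two starting measurements of it differed by about 3 mm, which is well inside the 15 mm allowed.
- **Bearing pick-up:** before I gripped it, the two cameras differed by about 9 mm on where it lay. I used the top camera's depth reading, and the grip was good.
- **Arm at hand-in:** it was still settling slightly, at 0.06 rad/s at most, well away from the parts.

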